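Clip the wardrobe key onto the spring hook

ROBOT

A 6-joint arm with a two-finger parallel gripper is mounted at the origin on the work surface. World frame = base frame: x ahead of the robot, y to its left, z up, the work surface at z = 0. Lengths are in m, angles in degrees, forces in N, time in s.
With the tool pointing down it reaches from about 0.35 to 0.875 m from the base axis. Payload 4.2 kg.
Tool frame: the origin (TCP) lies midway between the tips of the shut fingers; the grasp point (between the pads) lies 19 mm behind it; z points along the fingers, y is the line along which they close (so a half turn about z gives the same grasp; the last joint's range is limited). The gripper opens to 87 mm and grips with 3 to 60 N. Pads are 19 mm wide; open, the fingers measure 117 mm over their backs; the gripper's body (75 mm by 190 mm) begins 51 mm behind the grasp point.
Start: joints at [-60.986, 22.042, 0.453, 0, -68.411, -14.817], TCP at [0.153, -0.606, 0.201] pointing down, gripper open.
Joint ranges: [-179.83, 179.83], [-69.29, 118.12], [-61.27, 80.66], [-181.25, 117.63], [-171.15, -9.14], [-177.46, 177.46]. Speed limits (degrees/s): [159.86, 159.86, 180, 180, 180, 180].

INTERFACE

Orientations are given as a 3x3 rotation matrix whose columns are the frame's x, y, z axes.
In Python, from station import sense, capture, camera_params, finish_job gives the robot as it stands.
- The arm moves only by the tool drive_tool, never from a script. Its argument "rows" is a list of rows, each an object of numbers: "tx", "ty", "tz": the shift along the tool's x, y, z in cm; "ax", "ay", "az": the turn, a rotation vector about the tool's x, y, z in rad; "claw": the finger opening in cm, from 0 to 8.7. In form: [{"tx": .., "ty": .., "tz": .., "ax": .., "ay": .., "az": .., "claw": ..}, ...]. A call has 1 to 10 rows; each row shifts and turns the commanded pose from where the row before left it, along the tool's axes as they then stand; what a row does not reach is not made up. A row lasts 1/12 s, in which the tool goes at most 41.7 mm and 7.16 degrees, less where a joint would pass 70% of its speed; a pose out of reach is approached as far as the arm can. A call with a gripper value outside its range is refused whole. The fingers move at their own pace and stop on an object; the grip force is fixed at half the most. Time passes only in rows, so rows that do not move let the fingers close. It gives the time, the measured TCP pose, the force, the opening and the grip force at its end, in the units of the state.
- sense(): the state, without advancing time (a new reading comes with each control period).
- capture(name): name is "scene" or "top"; returns (picture, depth): 420x560x3 uint8, red, green, blue; 420x560 float32, m along the optical axis (not along the pixel's ray), 0 where there is no reading.
- camera_params(name): a dict with "intrinsics" (3x3 intrinsics, pixels), "R" (3x3) and "t" (3): a world point X has camera coordinates R X + t. Camera axes: x right, y down, z forward; pixel columns grow to the right and rows downward; lengths in m; the calibration is good to about 2 mm. A picture is of the moment at which its call begins. camera_params takes no time and is no camera call.
- finish_job(): hands the job in; it is judged then, once.
The state is a dict: "time_s": time; "joints": joint angles; "joint_velocities": joint speeds; "effort": joint torques, N m; "tcp_pos": TCP position; "ee_rot": TCP orientation; "wrist_force": force on the tool from outside, world axes, zero at the start; "moment": the same for the moment, N m; "gripper_width": opening from 0.0 (shut) to 1.0 (fully open); "gripper_force": force on a finger pad.
Only numpy, scipy, OpenCV 4.12 (cv2) and the standard library are available. Lean on these libraries where they do the work, as an engineer would, in place of code of your own. Each camera call takes 0.05 s, during which the arm holds its last target. There are 200 camera calls.

TASK

Hang the wardrobe key on the spring hook at the side of the blue drawers: press the hook's gate inward with the key's ring, lower the ring behind the nose and let the gate snap shut. Before letting go, pull the key straight out from the drawers until the hook's sliding stem stops dead, and keep up a steady pull of about 10 N for a second to prove that it holds; then release the key so that it hangs from the closed hook, blade down, and has stopped swinging. The hook is only screwed into thin plastic, so never load it with more than 20 N, and leave everything else where it is.

Things in the scene. Friction and masses are not known exactly. Their poses are not given: they have to be found in the camera images.
- drawers: stack of pale blue plastic drawers, fixed, 260 (x) by 280 (y) by 215 mm high, top drawer pulled out to its -x side by about 130 mm (its rim 202 mm high); origin at the centre of its underside. The hook is mounted on its +y side wall
- hook: steel spring hook (J of 7 mm round bar with a gate across its mouth) on the drawers' +y wall, in a vertical plane square to the wall. x points into the wall, z up: the hook sticks out to -x; origin near the wall, level with the nose's top (about 155 mm above the table). Its worn stem slides in a socket under 4.5 N; it may yet come out by 0 to 18 mm before it stops dead, which can only be felt
- hook_nose (a point): top of the hook's nose, at x=-62, z=0 mm in the hook's frame: the nose is a 7 mm upright bar centred at x=-62 that rises from the bowl and ends here; 25 mm clear between nose and spine
- gate (a joint): the hook's sprung gate, a 5 mm rod hanging 46 mm down from its hinge at x=-58, z=42 mm in the hook's frame; shut (0) its lower end is behind the nose at x=-56, z=-4. Grows as the end is pressed towards the wall, stop 0.5 rad; does not open outward. Spring: 1 N at the end to start, 2.5 N at the stop. A ring wire pressing it in above the nose, then lowered past its end, lets it snap shut
- key: wardrobe key lying flat on the table, one rigid piece, about 45 g: wooden head 50 long (x), 22 wide (y), 16 high (z); a flat steel ring fixed in its +x end, in the same plane (wire 5 mm thick, inner diameter 29, outer 39); steel blade 35 long, 9 wide at the -x end. Origin at the centre of the head's underside; x points to the ring, z up
- key_ring (a point): centre of the key's ring, at x = 42, z = 8 mm in the key's frame
- key_tip (a point): middle of the ring's wire at its far end, x = 59, z = 8 mm in the key's frame
- spool: cotton reel standing on the table, 38 diameter, 44 mm high; origin at the underside; a bystander
- tin: flat round tin on the table, 64 diameter, 38 mm high; origin at the underside; a bystander
- button_box: wooden button box in the open drawer, 62 by 82 by 44 mm; origin at the underside; a bystander
- thimble: steel thimble in the open drawer, 21 diameter, 23 mm high; a bystander
- jar: glass jar on top of the drawers, 72 diameter, 90 mm high; a bystander
- lint_roller: lint roller with a red handle lying on top of the drawers, about 220 mm long, 40 mm thick; a bystander
- clothes_brush: clothes brush lying at the far edge of the table; a bystander
- hook_bowl (a point): lowest point of the bowl's inside, x=-46, z=-23.5 mm in the hook's frame; a 5 mm ring wire rests here with its centre at z=-21. Behind the bowl the hook's upright spine is centred at x=-30, up to the stem (10 mm rod) at z=47
There are look-alikes about, which are no part of the job. There is more than one size of the key; the one meant has the size given above.

How it is judged:
By the outcome, as a careful person would: the job done as asked, in the order asked, and still so for the second after the job is handed in, with the robot touching nothing.
It also fails if it takes over 72 s, if anything falls off the work surface, if the arm or the gripper's body presses on something with over 40 N, if the wrist force passes 120 N, or if a joint passes its speed limit or range.

## Working session

There is one attempt and no reset: what is moved stays moved. The work goes in short steps, Python scripts to look and compute and a tool call to move; the robot and the scene stay as the last step left them, time stands still between calls to the robot, and variables do not carry over. Pictures are saved under pics/ and viewed, at most 10 in all, crops included, and the job is handed in when it is done.

Besides the shell and the picture viewer there is one more tool, called after "Request:" in YAML: its name, and indented under it one key for each argument. drive_tool: Moves the arm, as the interface text tells. Its arguments: {"type":"object","properties":{"rows":{"type":"array"}},"required":["rows"]}

```bash
mkdir -p pics; cat > h.py <<'E'
import numpy as np, cv2
from station import sense,capture,camera_params,finish_job
def shot(n,f):
    p,d=capture(n); cv2.imwrite(f'pics/{f}.png',p[:,:,::-1]); np.save(f'pics/{f}.npy',d); return p,d
def w(n,d,u,v,r=1):
    c=camera_params(n);K,R,t=[np.array(c[k]) for k in('intrinsics','R','t')]
    a=d[v-r:v+r+1,u-r:u+r+1];z=np.median(a[a>0])
    return R.T@(z*np.linalg.inv(K)@[u,v,1]-t)
def proj(n,X):
    c=camera_params(n);K,R,t=[np.array(c[k]) for k in('intrinsics','R','t')]
    q=K@(R@np.array(X)+t);return q[:2]/q[2]
E
python3 - <<'E'
from h import *
shot('scene','s1');shot('top','t1')
for n in('scene','top'):
    c=camera_params(n);print(n,np.round(c['intrinsics'],1).tolist(),np.round(c['R'],2).tolist(),np.round(-np.array(c['R']).T@c['t'],3))
s=sense();print(s)
E
```

```text
scene [[479.2, 0.0, 279.6], [0.0, 479.2, 207.6], [0.0, 0.0, 1.0]] [[-0.35, 0.94, 0.02], [0.75, 0.29, -0.59], [-0.56, -0.2, -0.81]] [1.166 0.124 1.05 ]
top [[385.1, 0.0, 282.4], [0.0, 385.1, 203.6], [0.0, 0.0, 1.0]] [[-0.0, -1.0, -0.03], [-0.98, 0.01, -0.19], [0.19, 0.03, -0.98]] [ 0.341 -0.085  1.157]
{'time_s': 0.1, 'joints': array([-6.09862620e+01,  2.20863548e+01,  3.87516836e-01, -2.77458185e-02,
       -6.84117327e+01, -1.48167531e+01]), 'joint_velocities': array([-0.01373002, -0.0581402 ,  0.18048193,  0.13340064, -0.00114452,
       -0.04770446]), 'effort': array([-4.86620229e-05, -3.91690063e+01,  1.87936056e+01,  4.23193127e+00,
        1.34859513e-02, -7.20527510e-05]), 'tcp_pos': array([ 0.15316735, -0.60533175,  0.19986213]), 'ee_rot': array([[-9.69502031e-01, -2.45082675e-01, -5.42203937e-04],
       [-2.45083268e-01,  9.69500159e-01,  1.90599712e-03],
       [ 5.85399303e-05,  1.98075319e-03, -9.99998037e-01]]), 'wrist_force': array([ 0.11502063, -0.28693633,  0.44799621]), 'moment': array([-0.03037308, -0.02370592, -0.00774236]), 'gripper_force': 0.0, 'gripper_width': 0.998087043444653}
```

View pics/s1.png

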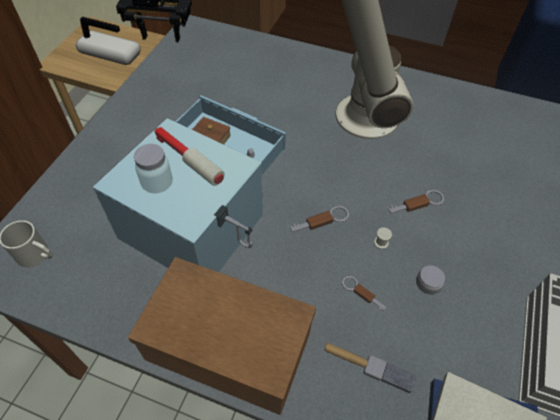

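View pics/t1.png

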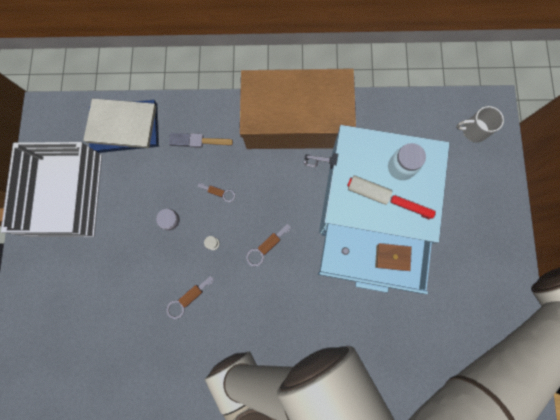

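```bash
python3 - <<'E'
from h import *
p=cv2.imread('pics/s1.png');t=cv2.imread('pics/t1.png')
def c(im,x,y,wd,ht,s): return cv2.resize(im[y:y+ht,x:x+wd],None,fx=s,fy=s,interpolation=cv2.INTER_CUBIC)
a=c(p,285,180,160,135,5)[:, :800]; 
b=c(t,160,178,133,145,3); g=c(p,205,190,66,75,6)
cv2.imwrite('pics/c1.png',cv2.resize(a,(800,600) if False else (711,600)))
o=np.zeros((450,800,3),np.uint8);o[:435,:399]=b;o[:450,400:796]=g;cv2.imwrite('pics/c2.png',o)
E
```

```text
(no output)
```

View pics/c1.png

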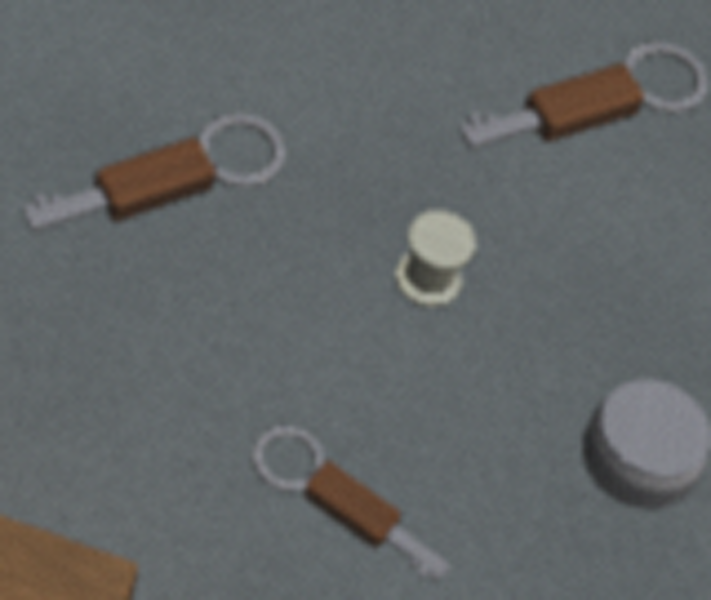

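View pics/c2.png

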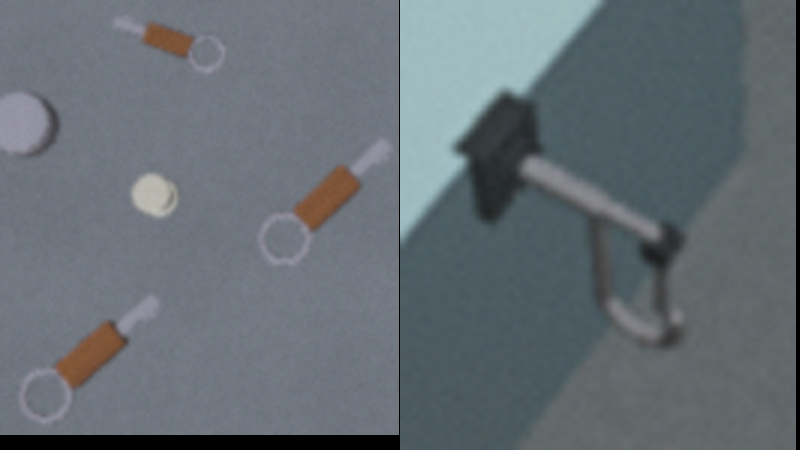

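c1 shows the three keys: left (ring at c1 243,149), right (ring 667,76), and the small-looking one below (ring 290,457). The hook crop shows the stem, gate block and nose. Next I measure the key lengths.

```bash
python3 - <<'E'
from h import *
def ray(n,u,v,z):
    c=camera_params(n);K,R,t=[np.array(c[k]) for k in('intrinsics','R','t')]
    o=-R.T@t;d=R.T@np.linalg.inv(K)@[u,v,1];return o+d*(z-o[2])/d[2]
S=711/160
C=lambda x,y:('scene',285+(x+.5)/S-.5,180+(y+.5)/S-.5)
T=lambda x,y:('top',160+(x+.5)/3-.5,178+(y+.5)/3-.5)
# outer far ring end, ring near end(outer)... , head ring-end centre(top), head blade end, blade tip
for nm,f,pts in [('B',C,[(285,149),(27,214)]),('C',C,[(706,82),(465,133)]),('A',C,[(254,445),(448,571)]),
  ('Bt',T,[(266,256),(388,146)]),('Ct',T,[(25,412),(157,301)]),('At',T,[(224,57),(115,21)])]:
    P=[ray(*f(*q),.008) for q in pts];print(nm,np.round(P,4).tolist(),'len',np.round(np.linalg.norm(P[0]-P[1])*1e3,1))
for nm,f,l,r,a,b in [('B',C,(200,140),(285,152),0,0),('Ct',T,(19,395),(71,395),0,0),('Bt',T,(259,238),(311,238),0,0),('At',T,(187,54),(225,54),0,0)]:
    print(nm,'ring outer',np.linalg.norm(ray(*f(*l),.008)-ray(*f(*r),.008))*1e3)
d=np.load('pics/s1.npy');dt=np.load('pics/t1.npy')
H=lambda x,y:(int(205+x/6),int(190+y/6))
for q in [(120,110),(95,150),(135,165),(190,205),(250,232),(262,245),(203,260),(207,290),(250,330),(275,320),(40,200),(200,150)]:
    u,v=H(*q);print(q,u,v,np.round(w('scene',d,u,v,0),4))
for u,v in [(340,131),(447,143),(440,239),(327,222),(312,160),(322,160),(333,160),(325,170),(306,163)]:print('top',u,v,np.round(w('top',dt,u,v,0),4))
E
```

```text
B [[0.3939, 0.0512, 0.008], [0.4952, -0.0779, 0.008]] len 164.0
C [[0.2487, 0.2812, 0.008], [0.3422, 0.1501, 0.008]] len 161.0
A [[0.593, 0.0899, 0.008], [0.6274, 0.2066, 0.008]] len 121.7
Bt [[0.3878, 0.0451, 0.008], [0.4966, -0.0758, 0.008]] len 162.6
Ct [[0.2391, 0.2764, 0.008], [0.3443, 0.1517, 0.008]] len 163.1
At [[0.5889, 0.0913, 0.008], [0.6276, 0.2049, 0.008]] len 120.0
B ring outer 51.51140040501927
Ct ring outer 50.76928805213832
Bt ring outer 51.55403561504768
At ring outer 39.00231088897067
(120, 110) 225 208 [ 0.6316 -0.1872  0.2146]
(95, 150) 220 215 [ 0.652  -0.1897  0.2141]
(135, 165) 227 217 [ 0.6437 -0.178   0.2018]
(190, 205) 236 224 [ 0.6521 -0.1533  0.1996]
(250, 232) 246 228 [ 0.6548 -0.1288  0.2014]
(262, 245) 248 230 [ 0.658  -0.1228  0.2014]
(203, 260) 238 233 [ 0.6527 -0.1502  0.167 ]
(207, 290) 239 238 [ 0.653  -0.1487  0.148 ]
(250, 330) 246 245 [ 0.6548 -0.1317  0.1311]
(275, 320) 250 243 [ 0.6584 -0.1198  0.1518]
(40, 200) 211 223 [ 0.6744 -0.2007  0.2085]
(200, 150) 238 215 [ 0.5823 -0.1833  0.1258]
top 340 131 [ 0.7155 -0.2101  0.2154]
top 447 143 [ 0.6813 -0.4818  0.2119]
top 440 239 [ 0.4577 -0.526  -0.0022]
top 327 222 [ 0.4785 -0.171   0.2169]
top 312 160 [ 0.7056 -0.1484  0.0023]
top 322 160 [ 0.6419 -0.1632  0.2029]
top 333 160 [ 0.6372 -0.1899  0.217 ]
top 325 170 [ 0.6726 -0.1881  0.0034]
top 306 163 [ 0.6536 -0.1243  0.1402]
```

A (top 215,191) is 121 mm long with a 39 mm ring, so it is the wardrobe key. B (268,243) and C (190,295) are about 163 mm and are look-alikes. Next I fit the wall and the hook.

```bash
cat > cloud.py <<'E'
from h import *
def cloud(n,d):
    c=camera_params(n);K,R,t=[np.array(c[k]) for k in('intrinsics','R','t')]
    v,u=np.mgrid[:420,:560];P=np.stack([u*d,v*d,d],-1)@np.linalg.inv(K).T
    return (P-t)@R
E
python3 - <<'E'
from cloud import *
P=cloud('scene',np.load('pics/s1.npy'));T=cloud('top',np.load('pics/t1.npy'))
# wall pixels in scene: region
W=P[215:262,170:262].reshape(-1,3);m=(W[:,2]>.03)&(W[:,2]<.19)&(W[:,1]<-.15)&(W[:,1]>-.26);W=W[m]
for _ in range(4):
    c=np.linalg.lstsq(np.c_[W[:,0],np.ones(len(W))],W[:,1],rcond=None)[0];r=W[:,1]-np.c_[W[:,0],np.ones(len(W))]@c
    W=W[abs(r)<max(.004,2*r.std())]
print('wall y=',c,len(W),r.std(),'yaw',np.degrees(np.arctan(c[0])))
n=np.array([-c[0],1,0]);n/=np.linalg.norm(n);tn=np.array([n[1],-n[0],0])
def show(Q,lab):
    Q=Q.reshape(-1,3);o=(Q-[0,c[1],0])@n;a=(Q-[0,c[1],0])@tn
    m=(o>.012)&(o<.12)&(Q[:,2]>.1)&(abs(Q[:,0]-.655)<.04)
    i=np.argsort(o[m]);print(lab,m.sum());print(np.round(np.c_[o[m],a[m],Q[m][:,2]][i]*1e3)[::max(1,m.sum()//45)].astype(int).tolist())
show(P,'scene o,a,z');show(T,'top')
B=np.concatenate([P[265:400,140:310].reshape(-1,3)])
b=B[B[:,2]>.05];print('box',b.min(0),b.max(0),np.percentile(b,[2,50,98],axis=0))
A=P[268:312,340:388].reshape(-1,3);A=A[(A[:,2]>.009)&(A[:,2]<.03)];print('head',len(A),A.mean(0))
E
```

```text
wall y= [-0.18750681 -0.07373237] 1396 0.0011747382663076721 yaw -10.620032077524774
scene o,a,z 279
[[12, 655, 191], [13, 661, 207], [14, 655, 208], [14, 657, 203], [16, 652, 202], [20, 657, 203], [23, 654, 202], [26, 659, 203], [29, 655, 204], [32, 657, 197], [35, 656, 203], [38, 653, 205], [41, 655, 143], [42, 655, 163], [42, 656, 160], [44, 658, 200], [44, 657, 184], [45, 656, 202], [45, 653, 152], [46, 657, 200], [46, 656, 180], [46, 657, 132], [47, 653, 140], [48, 651, 131], [50, 656, 202], [52, 657, 133], [54, 654, 203], [56, 655, 130], [58, 653, 205], [61, 656, 203], [62, 652, 131], [65, 657, 132], [67, 655, 130], [68, 656, 201], [69, 653, 202], [70, 659, 191], [71, 655, 155], [71, 651, 170], [72, 655, 180], [73, 659, 194], [73, 653, 178], [74, 657, 139], [75, 648, 196], [76, 657, 193], [77, 657, 199], [77, 651, 199], [78, 652, 140]]
top 158
[[12, 647, 207], [14, 655, 207], [16, 653, 204], [18, 650, 203], [20, 647, 201], [21, 653, 208], [24, 653, 205], [26, 650, 205], [28, 649, 200], [29, 655, 206], [31, 651, 207], [33, 649, 206], [35, 648, 199], [37, 653, 207], [39, 653, 207], [40, 650, 189], [41, 649, 166], [42, 651, 209], [42, 649, 184], [43, 649, 157], [44, 648, 167], [45, 655, 207], [45, 649, 189], [46, 651, 149], [47, 652, 206], [49, 655, 132], [50, 653, 208], [51, 654, 134], [52, 654, 205], [54, 649, 202], [55, 653, 205], [57, 649, 201], [58, 654, 202], [59, 647, 204], [60, 653, 204], [62, 650, 204], [64, 650, 130], [65, 651, 206], [67, 647, 200], [68, 651, 135], [68, 655, 132], [69, 658, 199], [69, 645, 204], [70, 650, 206], [71, 652, 140], [71, 658, 198], [72, 646, 202], [73, 649, 140], [74, 650, 153], [74, 646, 192], [75, 651, 200], [76, 649, 147], [77, 652, 154]]
box [ 0.68863171 -0.26444758  0.05019642] [1.16585126 0.12444268 1.050387  ] [[ 0.74834083 -0.25225406  0.06731023]
 [ 0.85801378 -0.0896757   0.13922723]
 [ 0.93820433  0.05867068  0.14293902]]
head 279 [0.6093737  0.14693351 0.01378574]
```

```bash
python3 - <<'E'
from cloud import *
for n,f in (('scene','s1'),('top','t1')):
    P=cloud(n,np.load(f'pics/{f}.npy')).reshape(-1,3)
    B=P[(P[:,2]>.13)&(P[:,2]<.155)&(P[:,0]>.68)&(P[:,0]<1)&(P[:,1]>-.2)&(P[:,1]<.12)]
    print(n,np.median(B[:,2]),np.round(cv2.boxPoints(cv2.minAreaRect(B[:,:2].astype(np.float32))),3).tolist())
    K=P[(P[:,2]>.010)&(P[:,2]<.03)&(P[:,0]>.57)&(P[:,0]<.65)&(P[:,1]>.1)&(P[:,1]<.18)]
    print(len(K),K.mean(0),cv2.minAreaRect((K[:,:2]*1e3).astype(np.float32)))
E
```

```text
scene 0.13941521272427485 [[0.7409999966621399, -0.20000000298023224], [0.9390000104904175, -0.20000000298023224], [0.9390000104904175, 0.06199999898672104], [0.7419999837875366, 0.06199999898672104]]
211 [0.6082865  0.14598944 0.01490869] ((607.7396850585938, 136.6494140625), (87.60684204101562, 34.618743896484375), 66.83866119384766)
top 0.1409814941742178 [[0.7390000224113464, -0.20000000298023224], [0.9380000233650208, -0.20000000298023224], [0.9380000233650208, 0.06199999898672104], [0.7390000224113464, 0.06199999898672104]]
143 [0.60503792 0.14387887 0.01585611] ((605.2058715820312, 135.01661682128906), (87.13858032226562, 43.93486022949219), 55.577903747558594)
```

Request:
drive_tool:
  rows:
    - {"tz":-3.5}
    - {"tz":-3.5}
    - {"tz":-3.5}
    - {"tz":-2,"tx":-2,"ty":2}
    - {"tx":-2.7,"ty":2.7}
    - {"tx":-2.7,"ty":2.7}
    - {"tx":-2.7,"ty":2.7}
    - {"tx":-2.7,"ty":2.7}
    - {"tx":-2.7,"ty":2.7}
    - {"tx":-2.7,"ty":2.7}

```text
invalid input at $.rows[0]: expected keys tx, ty, tz, ax, ay, az, claw
```

Request:
drive_tool:
  rows:
    - {"tx":-2.7,"ty":2.7}
    - {"tx":-2.7,"ty":2.7}
    - {"tx":-2.7,"ty":2.7}
    - {"tx":-2.7,"ty":2.7}
    - {"tx":-2.7,"ty":2.7}
    - {"tx":-2.7,"ty":2.7}
    - {"tx":-2.7,"ty":2.7}
    - {"tx":-2.7,"ty":2.7}
    - {"tx":-2.7,"ty":2.7}
    - {"tx":-2.7,"ty":2.7}

```text
invalid input at $.rows[0]: expected keys tx, ty, tz, ax, ay, az, claw
```

Request:
drive_tool:
  rows:
    - {"tx":-2.7,"ty":2.7}
    - {"tx":-2.7,"ty":2.7}
    - {"tx":-2.7,"ty":2.7}
    - {"tx":-2.7,"ty":2.7}
    - {"tx":-2.7,"ty":2.7}
    - {"tx":-2.7,"ty":2.7}
    - {"tz":3,"az":-0.12,"claw":5}
    - {"tz":3,"az":-0.12,"claw":5}
    - {"tz":3,"az":-0.12,"claw":5}
    - {"tz":3,"az":-0.12,"claw":5}

```text
invalid input at $.rows[0]: expected keys tx, ty, tz, ax, ay, az, claw
```

Request:
drive_tool:
  rows:
    - {"tz":3,"az":-0.12,"claw":5}
    - {"tz":3,"az":-0.12,"claw":5}
    - {"tz":3,"az":-0.12,"claw":5}
    - {"tz":2.5,"az":-0.12,"claw":5}
    - {"az":-0.06,"claw":5}
    - {"claw":5}

```text
invalid input at $.rows[0]: expected keys tx, ty, tz, ax, ay, az, claw
```

```bash
cat >> h.py <<'E'
def delta(p,s=None):
    s=s or sense();return np.round(np.array(s['ee_rot']).T@(np.array(p)-s['tcp_pos'])*100,2)
E
python3 - <<'E'
from h import *
s=sense();print(s['time_s'],s['tcp_pos'],s['ee_rot'].round(3).tolist(),s['joints'].round(0),s['wrist_force'],delta([.6114,.1556,.004]))
p,d=shot('scene','s2');p,d2=shot('top','t2')
im=cv2.imread('pics/s2.png')[240:330,310:420];cv2.imwrite('pics/c3.png',cv2.resize(im,None,fx=6,fy=6,interpolation=cv2.INTER_CUBIC))
E
```

```text
0.1 [ 0.15316735 -0.60533175  0.19986213] [[-0.97, -0.245, -0.001], [-0.245, 0.97, 0.002], [0.0, 0.002, -1.0]] [-61.  22.   0.  -0. -68. -15.] [ 0.11502063 -0.28693633  0.44799621] [-63.08  62.5   19.71]
```

View pics/c3.png

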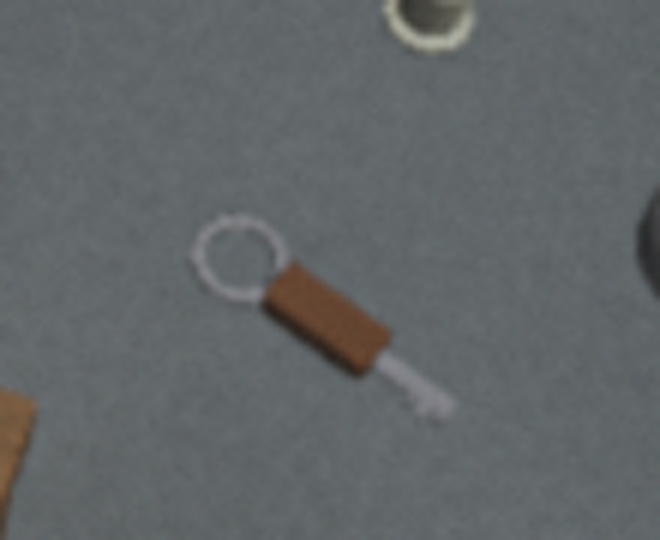

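All keys are required in every row, so nothing moved. The crop shows the key clearly: ring centre (238,258), blade tip (452,410). I resend the moves with full rows.

Request:
drive_tool:
  rows:
    - {"tx":0,"ty":0,"tz":-3.5,"ax":0,"ay":0,"az":0,"claw":8.7}
    - {"tx":0,"ty":0,"tz":-3.5,"ax":0,"ay":0,"az":0,"claw":8.7}
    - {"tx":0,"ty":0,"tz":-3.5,"ax":0,"ay":0,"az":0,"claw":8.7}
    - {"tx":-2,"ty":2,"tz":-2,"ax":0,"ay":0,"az":0,"claw":8.7}
    - {"tx":-2.7,"ty":2.7,"tz":0,"ax":0,"ay":0,"az":0,"claw":8.7}
    - {"tx":-2.7,"ty":2.7,"tz":0,"ax":0,"ay":0,"az":0,"claw":8.7}
    - {"tx":-2.7,"ty":2.7,"tz":0,"ax":0,"ay":0,"az":0,"claw":8.7}
    - {"tx":-2.7,"ty":2.7,"tz":0,"ax":0,"ay":0,"az":0,"claw":8.7}
    - {"tx":-2.7,"ty":2.7,"tz":0,"ax":0,"ay":0,"az":0,"claw":8.7}
    - {"tx":-2.7,"ty":2.7,"tz":0,"ax":0,"ay":0,"az":0,"claw":8.7}

```text
time_s: 1.03
tcp_pos: [0.2854, -0.383, 0.3258]
ee_rot: [[-0.97, -0.245, 0.0], [-0.245, 0.97, 0.0], [-0.0, 0.0, -1.0]]
wrist_force: [0.4, 0.6, -0.1]
gripper_width: 0.996
gripper_force: 0.0
```

Request:
drive_tool:
  rows:
    - {"tx":-2.7,"ty":2.7,"tz":0,"ax":0,"ay":0,"az":0,"claw":8.7}
    - {"tx":-2.7,"ty":2.7,"tz":0,"ax":0,"ay":0,"az":0,"claw":8.7}
    - {"tx":-2.7,"ty":2.7,"tz":0,"ax":0,"ay":0,"az":0,"claw":8.7}
    - {"tx":-2.7,"ty":2.7,"tz":0,"ax":0,"ay":0,"az":0,"claw":8.7}
    - {"tx":-2.7,"ty":2.7,"tz":0,"ax":0,"ay":0,"az":0,"claw":8.7}
    - {"tx":-2.7,"ty":2.7,"tz":0,"ax":0,"ay":0,"az":0,"claw":8.7}
    - {"tx":-2.7,"ty":2.7,"tz":0,"ax":0,"ay":0,"az":0,"claw":8.7}
    - {"tx":-2.7,"ty":2.7,"tz":0,"ax":0,"ay":0,"az":0,"claw":8.7}
    - {"tx":-2.7,"ty":2.7,"tz":0,"ax":0,"ay":0,"az":0,"claw":8.7}
    - {"tx":-2.7,"ty":2.7,"tz":0,"ax":0,"ay":0,"az":0,"claw":8.7}

```text
time_s: 1.87
tcp_pos: [0.481, -0.0549, 0.326]
ee_rot: [[-0.969, -0.246, 0.0], [-0.246, 0.969, 0.0], [-0.0, 0.0, -1.0]]
wrist_force: [0.2, -0.3, 0.4]
gripper_width: 0.996
gripper_force: 0.0
```

Request:
drive_tool:
  rows:
    - {"tx":-2.7,"ty":2.7,"tz":0,"ax":0,"ay":0,"az":0,"claw":8.7}
    - {"tx":-2.7,"ty":2.7,"tz":0,"ax":0,"ay":0,"az":0,"claw":8.7}
    - {"tx":-2.7,"ty":2.7,"tz":0,"ax":0,"ay":0,"az":0,"claw":8.7}
    - {"tx":-2.7,"ty":2.7,"tz":0,"ax":0,"ay":0,"az":0,"claw":8.7}
    - {"tx":-2.7,"ty":2.7,"tz":0,"ax":0,"ay":0,"az":0,"claw":8.7}
    - {"tx":-2.7,"ty":2.7,"tz":0,"ax":0,"ay":0,"az":0,"claw":8.7}
    - {"tx":0,"ty":0,"tz":3,"ax":0,"ay":0,"az":-0.12,"claw":5}
    - {"tx":0,"ty":0,"tz":3,"ax":0,"ay":0,"az":-0.12,"claw":5}
    - {"tx":0,"ty":0,"tz":3,"ax":0,"ay":0,"az":-0.12,"claw":5}
    - {"tx":0,"ty":0,"tz":3,"ax":0,"ay":0,"az":-0.12,"claw":5}

```text
time_s: 2.7
tcp_pos: [0.5977, 0.1403, 0.2042]
ee_rot: [[-0.742, -0.67, -0.0], [-0.67, 0.742, -0.0], [0.0, 0.0, -1.0]]
wrist_force: [0.9, -0.2, 0.2]
gripper_width: 0.783
gripper_force: 0.0
```

Request:
drive_tool:
  rows:
    - {"tx":0,"ty":0,"tz":3,"ax":0,"ay":0,"az":-0.12,"claw":5}
    - {"tx":0,"ty":0,"tz":3,"ax":0,"ay":0,"az":-0.12,"claw":5}
    - {"tx":0,"ty":0,"tz":3,"ax":0,"ay":0,"az":-0.12,"claw":5}
    - {"tx":0,"ty":0,"tz":2.5,"ax":0,"ay":0,"az":-0.12,"claw":5}
    - {"tx":0,"ty":0,"tz":0,"ax":0,"ay":0,"az":-0.06,"claw":5}
    - {"tx":0,"ty":0,"tz":0,"ax":0,"ay":0,"az":0,"claw":5}

```text
time_s: 3.2
tcp_pos: [0.5967, 0.1393, 0.0885]
ee_rot: [[-0.298, -0.955, -0.004], [-0.955, 0.298, -0.002], [0.003, 0.003, -1.0]]
wrist_force: [0.6, -0.4, 0.4]
gripper_width: 0.571
gripper_force: 0.0
```

```bash
python3 - <<'E'
from h import *
s=sense();print(s['time_s'],s['tcp_pos'],s['ee_rot'].round(3).tolist(),s['joints'].round(0),s['wrist_force'],delta([.6114,.1556,.004]))
E
```

```text
3.2 [0.59669045 0.13931549 0.08845663] [[-0.298, -0.955, -0.004], [-0.955, 0.298, -0.002], [0.003, 0.003, -1.0]] [ 28.  27. -10.  -0. -54. -46.] [ 0.56339661 -0.44421718  0.41255086] [-2.02 -0.95  8.44]
```

Request:
drive_tool:
  rows:
    - {"tx":-2.0,"ty":-0.95,"tz":2.5,"ax":0,"ay":0,"az":0,"claw":4.5}
    - {"tx":0,"ty":0,"tz":2.5,"ax":0,"ay":0,"az":0,"claw":4.5}
    - {"tx":0,"ty":0,"tz":2.4,"ax":0,"ay":0,"az":0,"claw":4.5}
    - {"tx":0,"ty":0,"tz":1.0,"ax":0,"ay":0,"az":0,"claw":4.5}
    - {"tx":0,"ty":0,"tz":0,"ax":0,"ay":0,"az":0,"claw":4.5}
    - {"tx":0,"ty":0,"tz":0,"ax":0,"ay":0,"az":0,"claw":1.5}
    - {"tx":0,"ty":0,"tz":0,"ax":0,"ay":0,"az":0,"claw":1.5}
    - {"tx":0,"ty":0,"tz":0,"ax":0,"ay":0,"az":0,"claw":1.5}
    - {"tx":0,"ty":0,"tz":0,"ax":0,"ay":0,"az":0,"claw":1.5}
    - {"tx":0,"ty":0,"tz":0,"ax":0,"ay":0,"az":0,"claw":1.5}

```text
time_s: 4.03
tcp_pos: [0.6136, 0.1565, 0.0081]
ee_rot: [[-0.299, -0.954, 0.002], [-0.954, 0.299, 0.001], [-0.002, -0.002, -1.0]]
wrist_force: [0.2, -0.4, -0.5]
gripper_width: 0.229
gripper_force: 0.0
```

Request:
drive_tool:
  rows:
    - {"tx":0,"ty":0,"tz":0,"ax":0,"ay":0,"az":0,"claw":1.5}
    - {"tx":0,"ty":0,"tz":0,"ax":0,"ay":0,"az":0,"claw":1.5}
    - {"tx":0,"ty":0,"tz":0,"ax":0,"ay":0,"az":0,"claw":1.5}

```text
time_s: 4.28
tcp_pos: [0.613, 0.1562, 0.007]
ee_rot: [[-0.298, -0.954, 0.0], [-0.954, 0.298, 0.0], [-0.0, -0.0, -1.0]]
wrist_force: [0.1, 0.6, 0.5]
gripper_width: 0.18
gripper_force: 0.0
```

```bash
python3 - <<'E'
from h import *
p,d=shot('scene','s3');p,d2=shot('top','t3')
a=cv2.imread('pics/s3.png')[215:335,310:430];b=cv2.imread('pics/t3.png')[150:250,170:270]
cv2.imwrite('pics/c4.png',np.hstack([cv2.resize(a,(400,400)),cv2.resize(b,(400,400))]))
print(proj('scene',[.613,.156,.007]),proj('top',[.613,.156,.007]),sense()['gripper_width'])
E
```

```text
[365.97398708 295.93833749] [213.64080736 189.2404244 ] 0.17222864809287933
```

View pics/c4.png

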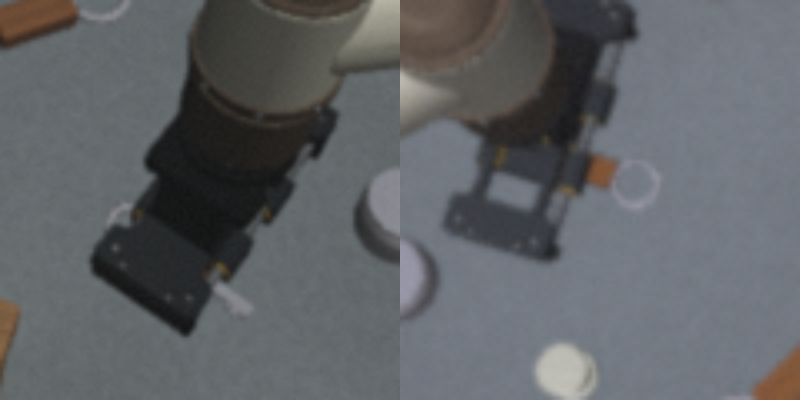

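Request:
drive_tool:
  rows:
    - {"tx":0,"ty":0,"tz":0,"ax":0,"ay":0,"az":0,"claw":0.5}
    - {"tx":0,"ty":0,"tz":0,"ax":0,"ay":0,"az":0,"claw":0.5}
    - {"tx":0,"ty":0,"tz":0,"ax":0,"ay":0,"az":0,"claw":0.5}
    - {"tx":0,"ty":0,"tz":0,"ax":0,"ay":0,"az":0,"claw":0.5}

```text
time_s: 4.72
tcp_pos: [0.613, 0.1562, 0.0068]
ee_rot: [[-0.298, -0.954, -0.0], [-0.954, 0.298, -0.0], [0.0, 0.0, -1.0]]
wrist_force: [-0.1, -0.9, 0.8]
gripper_width: 0.066
gripper_force: 0.0
```

Request:
drive_tool:
  rows:
    - {"tx":0,"ty":0,"tz":0,"ax":0,"ay":0,"az":0,"claw":4}
    - {"tx":0,"ty":0,"tz":0,"ax":0,"ay":0,"az":0,"claw":4}
    - {"tx":0,"ty":0,"tz":0,"ax":0,"ay":0,"az":0,"claw":4}
    - {"tx":0,"ty":0,"tz":0,"ax":0,"ay":0,"az":0,"claw":4}
    - {"tx":0,"ty":0,"tz":0.3,"ax":0,"ay":0,"az":0,"claw":4}
    - {"tx":0,"ty":0,"tz":0.2,"ax":0,"ay":0,"az":0,"claw":4}
    - {"tx":0,"ty":0,"tz":0,"ax":0,"ay":0,"az":0,"claw":4}
    - {"tx":0,"ty":0,"tz":0,"ax":0,"ay":0,"az":0,"claw":4}

```text
time_s: 5.38
tcp_pos: [0.6128, 0.1561, 0.0015]
ee_rot: [[-0.298, -0.954, -0.001], [-0.954, 0.298, -0.0], [0.0, 0.0, -1.0]]
wrist_force: [0.7, -0.8, 0.2]
gripper_width: 0.45
gripper_force: 0.0
```

```bash
python3 - <<'E'
from h import *
from cloud import cloud
p,d=shot('scene','s4');p,d2=shot('top','t4')
s=sense();print(s['tcp_pos'],s['wrist_force'],s['gripper_width'])
R=s['ee_rot']
for n,dd in (('scene',d),('top',d2)):
    P=cloud(n,dd).reshape(-1,3);q=(P-s['tcp_pos'])@R*1e3
    m=(abs(q[:,0])<60)&(abs(q[:,1])<70)&(q[:,2]<-0)&(q[:,2]>-60);q=q[m].round().astype(int)
    q=q[np.argsort(-q[:,2])];print(n,len(q),q[::max(1,len(q)//50)].tolist())
a=cv2.imread('pics/s4.png')[255:325,320:400];b=cv2.imread('pics/t4.png')[165:225,190:250]
cv2.imwrite('pics/c5.png',np.hstack([cv2.resize(a,(400,350),interpolation=2),cv2.resize(b,(400,350),interpolation=2)]))
E
```

```text
[0.61300653 0.15622138 0.00179465] [ 0.39164532 -0.33620232 -0.54506119] 0.45459744235946453
scene 238 [[-22, 58, 0], [-51, 57, 0], [-41, 35, 0], [-55, 50, 0], [43, -51, 0], [-57, 35, 0], [-43, -15, 0], [-55, 7, 0], [-45, -67, 0], [-20, -49, 0], [-23, -62, 0], [-43, -59, 0], [-23, -53, 0], [-49, 31, -1], [-31, 61, -1], [-45, 62, -1], [18, -45, -1], [-6, -61, -1], [-5, -52, -1], [9, -64, -1], [18, -51, -1], [-17, -62, -1], [-56, -49, -1], [-37, -46, -1], [22, -58, -1], [60, -51, -1], [-54, 56, -1], [15, -46, -1], [-41, 15, -1], [-43, 13, -1], [-27, 11, -1], [-25, 57, -1], [-49, -61, -1], [-58, -17, -1], [-41, -65, -2], [-48, -68, -2], [-50, 5, -2], [-59, -1, -2], [15, -68, -2], [-27, 68, -2], [-55, 39, -2], [-41, 68, -2], [45, -70, -2], [45, -57, -2], [-45, 27, -2], [-47, 42, -3], [-22, -65, -3], [-48, -7, -4], [-41, -3, -5], [-48, 2, -6], [-36, 5, -6], [-32, 5, -6], [-42, 3, -6], [-29, 2, -7], [-30, 0, -7], [-32, -3, -8], [-50, -1, -8], [-39, -1, -9], [58, 18, -10], [-44, -2, -11]]
top 351 [[23, -69, 0], [-4, -21, 0], [10, 54, 0], [45, 24, 0], [40, 9, 0], [42, 5, 0], [41, 51, 0], [14, 47, -1], [37, -37, -1], [17, -67, -1], [53, -18, -1], [20, 55, -1], [35, -53, -1], [46, -49, -1], [22, 24, -1], [24, -9, -1], [21, 48, -1], [41, -34, -1], [30, -68, -1], [39, 55, -1], [17, 19, -1], [54, -8, -2], [15, 23, -2], [57, -36, -2], [15, -63, -2], [58, -63, -2], [38, 49, -2], [-23, 45, -2], [28, 69, -2], [49, 43, -3], [-23, 6, -3], [33, -41, -3], [24, 67, -3], [58, -25, -4], [13, 44, -4], [-20, 5, -6], [47, -11, -7], [49, 21, -9], [45, -10, -10], [-38, 6, -11], [45, 20, -11], [34, -3, -12], [21, -5, -13], [34, 4, -14], [1, 1, -15], [31, 5, -16], [15, 4, -16], [19, -4, -16], [23, 8, -18], [17, 7, -19], [11, -23, -60]]
```

View pics/c5.png

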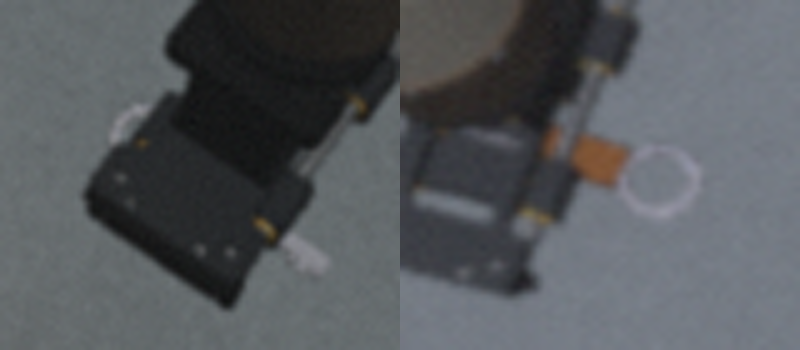

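Request:
drive_tool:
  rows:
    - {"tx":0,"ty":0,"tz":0,"ax":0,"ay":0,"az":0,"claw":0.5}
    - {"tx":0,"ty":0,"tz":0,"ax":0,"ay":0,"az":0,"claw":0.5}
    - {"tx":0,"ty":0,"tz":0,"ax":0,"ay":0,"az":0,"claw":0.5}
    - {"tx":0,"ty":0,"tz":0,"ax":0,"ay":0,"az":0,"claw":0.5}
    - {"tx":0,"ty":0,"tz":0,"ax":0,"ay":0,"az":0,"claw":0.5}
    - {"tx":0,"ty":0,"tz":0,"ax":0,"ay":0,"az":0,"claw":0.5}

```text
time_s: 5.98
tcp_pos: [0.613, 0.1562, 0.0019]
ee_rot: [[-0.298, -0.954, 0.0], [-0.954, 0.298, 0.0], [-0.0, -0.0, -1.0]]
wrist_force: [0.3, -0.4, 0.9]
gripper_width: 0.107
gripper_force: 0.0
```

Request:
drive_tool:
  rows:
    - {"tx":0,"ty":0,"tz":0,"ax":0,"ay":0,"az":0,"claw":0}
    - {"tx":0,"ty":0,"tz":0,"ax":0,"ay":0,"az":0,"claw":0}
    - {"tx":0,"ty":0,"tz":0,"ax":0,"ay":0,"az":0,"claw":0}
    - {"tx":0,"ty":0,"tz":0,"ax":0,"ay":0,"az":0,"claw":0}

```text
time_s: 6.32
tcp_pos: [0.613, 0.1562, 0.0018]
ee_rot: [[-0.298, -0.954, -0.0], [-0.954, 0.298, 0.0], [-0.0, 0.0, -1.0]]
wrist_force: [0.2, 0.5, -0.1]
gripper_width: 0.005
gripper_force: 0.0
```

```bash
python3 - <<'E'
from h import *
from cloud import cloud
p,d2=shot('top','t5');p,d=shot('scene','s5')
s=sense();print(s['tcp_pos'],s['gripper_width'],s['gripper_force'])
R=s['ee_rot']
for f in('t4','t5'):
    P=cloud('top',np.load(f'pics/{f}.npy')).reshape(-1,3);q=(P-s['tcp_pos'])@R*1e3
    im=cv2.imread(f'pics/{f}.png').reshape(-1,3).astype(int)
    m=(im[:,2]-im[:,0]>50)&(abs(q[:,0])<60)&(abs(q[:,1])<60)&(q[:,2]>-40);print(f,m.sum(),q[m].mean(0),q[m].min(0),q[m].max(0))
    m=(q[:,2]<-25)&(abs(q[:,0])<60)&(abs(q[:,1])<130)&(q[:,2]>-110);k=q[m];k=k[np.argsort(-k[:,2])].round().astype(int);print(k[:12].tolist(),len(k))
a=cv2.imread('pics/s5.png')[240:330,310:410];b=cv2.imread('pics/t5.png')[160:230,180:260]
cv2.imwrite('pics/c6.png',np.hstack([cv2.resize(a,(400,360),interpolation=2),cv2.resize(b,(400,360),interpolation=2)]))
E
```

```text
[0.61298996 0.15619217 0.00182553] 0.0021853454797237234 0.0
t4 35 [ 21.98679492   4.68288844 -15.94629372] [ 10.89744622  -3.83576558 -19.24834857] [ 31.46115126  13.45067168 -12.37024696]
[[5, -20, -39], [6, -21, -48], [11, -21, -54], [11, -30, -57], [13, -26, -59], [11, -23, -60], [12, -24, -66], [11, -27, -67], [37, 82, -95], [21, -25, -95], [-21, 52, -96], [33, -78, -96]] 107
t5 25 [ 25.06122284   5.15482153 -14.64741712] [ 18.61943796  -3.06956551 -18.70651528] [32.11457565 14.06961894 -9.78173261]
[[13, -10, -60], [12, -5, -66], [13, -7, -70], [38, 16, -94], [33, -79, -95], [-7, 33, -96], [37, -5, -96], [36, -79, -97], [38, -82, -97], [19, -5, -98], [38, 83, -98], [39, 85, -98]] 99
```

View pics/c6.png

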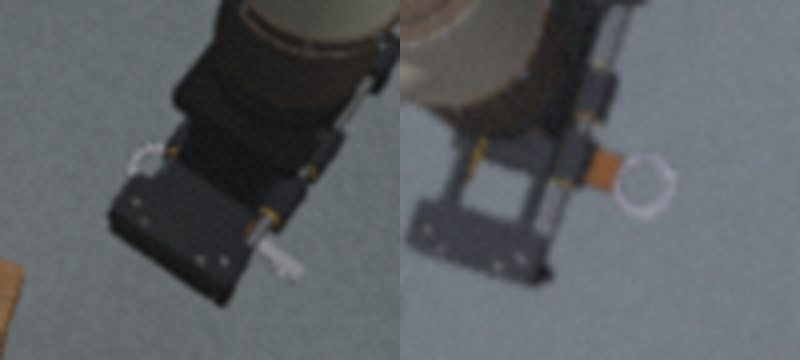

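```bash
python3 - <<'E'
from h import *
from cloud import cloud
s=sense();R=s['ee_rot']
for n,f in(('top','t5'),('scene','s5')):
    P=cloud(n,np.load(f'pics/{f}.npy')).reshape(-1,3);q=(P-s['tcp_pos'])@R*1e3
    m=(abs(q[:,0])<45)&(abs(q[:,1])<110)&(q[:,2]<-25)&(q[:,2]>-220);k=q[m]
    print(n,m.sum(),'z hist',np.histogram(-k[:,2],np.arange(25,225,10))[0].tolist())
    for lo,hi in((-110,-60),(-60,-30),(-30,0),(0,30),(30,60),(60,110)):
        j=k[(k[:,1]>=lo)&(k[:,1]<hi)]
        if len(j): print(lo,hi,len(j),np.percentile(j,[0,3,25,50,75,97],axis=0).round().astype(int).tolist())
E
```

```text
top 1228 z hist [0, 0, 0, 1, 2, 0, 2, 33, 152, 143, 337, 385, 3, 5, 0, 5, 103, 54, 2]
-110 -60 281 [[-35, -95, -142], [-29, -93, -139], [-7, -87, -136], [12, -80, -135], [28, -72, -133], [38, -64, -108]]
-60 -30 115 [[10, -59, -196], [14, -57, -195], [26, -47, -193], [28, -42, -190], [33, -36, -116], [39, -31, -108]]
-30 0 133 [[12, -30, -204], [24, -29, -202], [28, -23, -190], [34, -15, -118], [38, -8, -114], [39, -2, -98]]
0 30 199 [[-35, 0, -220], [-17, 3, -203], [15, 13, -140], [27, 20, -119], [35, 25, -116], [39, 29, -105]]
30 60 165 [[-34, 30, -206], [-24, 31, -202], [-17, 33, -135], [19, 38, -130], [27, 49, -114], [35, 58, -104]]
60 110 335 [[-36, 61, -140], [-33, 63, -138], [-15, 72, -137], [5, 80, -135], [25, 88, -133], [38, 95, -110]]
scene 2075 z hist [0, 0, 0, 0, 0, 0, 29, 75, 194, 126, 576, 247, 55, 47, 59, 90, 392, 168, 1]
-110 -60 705 [[-36, -97, -139], [-35, -96, -137], [-18, -91, -135], [0, -85, -133], [18, -74, -130], [35, -61, -95]]
-60 -30 939 [[-37, -60, -220], [-34, -57, -202], [-19, -51, -192], [-2, -48, -181], [14, -37, -141], [34, -31, -108]]
-30 0 236 [[-39, -30, -219], [-37, -30, -204], [-33, -27, -200], [-27, -22, -191], [21, -16, -116], [37, -6, -110]]
0 30 80 [[-37, 0, -200], [-37, 1, -190], [-36, 5, -116], [-33, 13, -115], [-30, 21, -111], [-25, 29, -101]]
30 60 21 [[-32, 31, -114], [-32, 32, -113], [-31, 42, -110], [-30, 49, -108], [-29, 54, -107], [-28, 59, -105]]
60 110 94 [[-37, 63, -139], [-36, 65, -137], [-34, 70, -135], [-32, 77, -132], [-29, 83, -109], [-26, 91, -96]]
```

The cloud shows the gripper body starting about 95 mm behind the reported TCP, where 70 mm is stated. The real fingertips are therefore about 2 cm higher than reported and passed over the head. I open and go down carefully with the force in view.

Request:
drive_tool:
  rows:
    - {"tx":0,"ty":0,"tz":0,"ax":0,"ay":0,"az":0,"claw":4}
    - {"tx":0,"ty":0,"tz":0,"ax":0,"ay":0,"az":0,"claw":4}
    - {"tx":0,"ty":0.3,"tz":0,"ax":0,"ay":0,"az":0,"claw":4}
    - {"tx":0,"ty":0,"tz":0,"ax":0,"ay":0,"az":0,"claw":4}
    - {"tx":0,"ty":0,"tz":0,"ax":0,"ay":0,"az":0,"claw":4}
    - {"tx":0,"ty":0,"tz":0.3,"ax":0,"ay":0,"az":0,"claw":4}
    - {"tx":0,"ty":0,"tz":0.3,"ax":0,"ay":0,"az":0,"claw":4}

```text
time_s: 7.0
tcp_pos: [0.6103, 0.1572, -0.0042]
ee_rot: [[-0.298, -0.954, 0.0], [-0.954, 0.298, 0.0], [-0.0, -0.0, -1.0]]
wrist_force: [-0.4, 0.0, 0.4]
gripper_width: 0.421
gripper_force: 0.0
```

Reported z is −4 mm with no contact, which confirms the offset. I carry on down.

Request:
drive_tool:
  rows:
    - {"tx":0,"ty":0,"tz":0.3,"ax":0,"ay":0,"az":0,"claw":4}
    - {"tx":0,"ty":0,"tz":0.3,"ax":0,"ay":0,"az":0,"claw":4}
    - {"tx":0,"ty":0,"tz":0.2,"ax":0,"ay":0,"az":0,"claw":4}

```text
time_s: 7.25
tcp_pos: [0.6098, 0.157, -0.0128]
ee_rot: [[-0.298, -0.954, -0.001], [-0.954, 0.298, -0.0], [0.001, 0.001, -1.0]]
wrist_force: [0.6, 0.7, -0.7]
gripper_width: 0.456
gripper_force: 0.0
```

Request:
drive_tool:
  rows:
    - {"tx":0,"ty":0,"tz":0.2,"ax":0,"ay":0,"az":0,"claw":4}
    - {"tx":0,"ty":0,"tz":0.2,"ax":0,"ay":0,"az":0,"claw":4}

```text
time_s: 7.42
tcp_pos: [0.6101, 0.1571, -0.0164]
ee_rot: [[-0.298, -0.954, -0.0], [-0.954, 0.298, -0.0], [0.0, 0.0, -1.0]]
wrist_force: [-0.2, 0.1, -0.6]
gripper_width: 0.46
gripper_force: 0.0
```

Request:
drive_tool:
  rows:
    - {"tx":0,"ty":0,"tz":0.2,"ax":0,"ay":0,"az":0,"claw":4}
    - {"tx":0,"ty":0,"tz":0,"ax":0,"ay":0,"az":0,"claw":4}

```text
time_s: 7.58
tcp_pos: [0.6099, 0.157, -0.0187]
ee_rot: [[-0.298, -0.954, -0.001], [-0.954, 0.298, -0.0], [0.001, 0.001, -1.0]]
wrist_force: [-0.0, 0.2, 0.5]
gripper_width: 0.459
gripper_force: 0.0
```

Request:
drive_tool:
  rows:
    - {"tx":0,"ty":0,"tz":0,"ax":0,"ay":0,"az":0,"claw":0.5}
    - {"tx":0,"ty":0,"tz":0,"ax":0,"ay":0,"az":0,"claw":0.5}
    - {"tx":0,"ty":0,"tz":0,"ax":0,"ay":0,"az":0,"claw":0.5}
    - {"tx":0,"ty":0,"tz":0,"ax":0,"ay":0,"az":0,"claw":0.5}
    - {"tx":0,"ty":0,"tz":0,"ax":0,"ay":0,"az":0,"claw":0.5}
    - {"tx":0,"ty":0,"tz":0,"ax":0,"ay":0,"az":0,"claw":0.5}
    - {"tx":0,"ty":0,"tz":0,"ax":0,"ay":0,"az":0,"claw":0.5}

```text
time_s: 8.17
tcp_pos: [0.6102, 0.1572, -0.018]
ee_rot: [[-0.298, -0.954, 0.0], [-0.954, 0.298, 0.0], [-0.0, -0.0, -1.0]]
wrist_force: [0.1, 0.5, 1.3]
gripper_width: 0.25
gripper_force: 29.7
```

Request:
drive_tool:
  rows:
    - {"tx":0,"ty":0,"tz":-1.0,"ax":0,"ay":0,"az":0,"claw":0.5}
    - {"tx":0,"ty":0,"tz":-3.6,"ax":0,"ay":0,"az":0,"claw":0.5}
    - {"tx":0,"ty":0,"tz":-3.7,"ax":0,"ay":0,"az":0,"claw":0.5}
    - {"tx":0,"ty":0,"tz":-3.7,"ax":0,"ay":0,"az":-0.06,"claw":0.5}
    - {"tx":0,"ty":0,"tz":-3.5,"ax":0,"ay":0,"az":-0.057,"claw":0.5}
    - {"tx":2.5,"ty":-1.5,"tz":0,"ax":0,"ay":0,"az":0,"claw":0.5}
    - {"tx":2.5,"ty":-1.5,"tz":0,"ax":0,"ay":0,"az":0,"claw":0.5}
    - {"tx":2.5,"ty":-1.5,"tz":0,"ax":0,"ay":0,"az":0,"claw":0.5}
    - {"tx":0,"ty":0,"tz":0,"ax":0,"ay":0,"az":0,"claw":0.5}
    - {"tx":0,"ty":0,"tz":0,"ax":0,"ay":0,"az":0,"claw":0.5}

```text
time_s: 9.0
tcp_pos: [0.6405, 0.0736, 0.1372]
ee_rot: [[-0.188, -0.982, -0.0], [-0.982, 0.188, 0.0], [-0.0, 0.0, -1.0]]
wrist_force: [-0.1, 0.9, -1.5]
gripper_width: 0.245
gripper_force: 29.7
```

```bash
python3 - <<'E'
from h import *
from cloud import cloud
s=sense();R=s['ee_rot'];t=s['tcp_pos'];print(s['time_s'],t,R.round(3).tolist(),s['wrist_force'].round(1),s['gripper_width'])
p,d=shot('scene','s6');p,d2=shot('top','t6')
for n,dd in(('top',d2),('scene',d)):
    P=cloud(n,dd).reshape(-1,3);q=(P-t)@R*1e3
    m=(q[:,0]>15)&(q[:,0]<90)&(abs(q[:,1])<30)&(abs(q[:,2]+26)<18);k=q[m]
    print(n,len(k),np.percentile(k,[0,2,10,50,90,98,100],axis=0).round(1).tolist())
    r=k[k[:,0]>40];print('ring',len(r),'y',r[:,1].min(),r[:,1].max(),'z med',np.median(r[:,2]),'xmax',np.sort(r[:,0])[-5:])
u=proj('scene',t+R@[.05,0,-.026]).astype(int);v=proj('top',t+R@[.05,0,-.026]).astype(int);print(u,v)
a=cv2.imread('pics/s6.png')[u[1]-50:u[1]+50,u[0]-90:u[0]+30];b=cv2.imread('pics/t6.png')[v[1]-35:v[1]+35,v[0]-20:v[0]+64]
cv2.imwrite('pics/c7.png',np.hstack([cv2.resize(a,(400,333),interpolation=2),cv2.resize(b,(400,333),interpolation=2)]))
E
```

```text
9.0 [0.64053442 0.07357464 0.13723712] [[-0.188, -0.982, -0.0], [-0.982, 0.188, 0.0], [-0.0, 0.0, -1.0]] [-0.1  0.9 -1.5] 0.24521091645547424
top 99 [[19.0, -16.7, -36.8], [24.7, -15.4, -35.7], [27.8, -12.8, -34.4], [40.4, 1.8, -29.4], [64.8, 16.9, -26.7], [66.7, 19.6, -24.9], [68.1, 20.0, -22.6]]
ring 52 y -16.719024418005652 19.986456660475692 z med -28.71066154552569 xmax [66.4311619  66.54866447 66.61857598 68.01824776 68.09360242]
scene 31 [[59.4, -13.1, -30.9], [60.2, -12.0, -30.9], [61.7, -8.4, -30.2], [64.8, 3.7, -28.2], [67.9, 13.4, -26.1], [69.0, 14.9, -23.1], [69.1, 15.8, -22.5]]
ring 31 y -13.11668216146494 15.822353038240607 z med -28.173374054311413 xmax [67.87344472 67.89316633 68.37237473 68.97410384 69.13417959]
[316 250] [250 168]
```

View pics/c7.png

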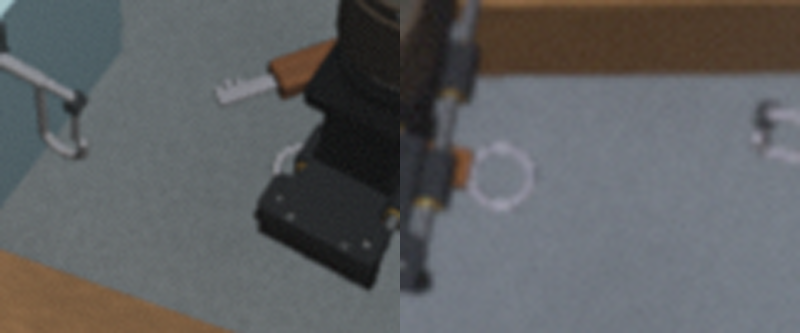

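The left half shows the hook's gate and nose (60,130); the right half shows the held ring (505,177) lined up with the hook (770,130). I approach to just outside the nose.

Request:
drive_tool:
  rows:
    - {"tx":3.3,"ty":-1.8,"tz":0,"ax":0,"ay":0,"az":0,"claw":0.5}
    - {"tx":3.3,"ty":-1.8,"tz":0,"ax":0,"ay":0,"az":0,"claw":0.5}
    - {"tx":3.0,"ty":-1.7,"tz":0,"ax":0,"ay":0,"az":0,"claw":0.5}
    - {"tx":0,"ty":0,"tz":0,"ax":0,"ay":0,"az":0,"claw":0.5}
    - {"tx":0,"ty":0,"tz":0,"ax":0,"ay":0,"az":0,"claw":0.5}
    - {"tx":0,"ty":0,"tz":0,"ax":0,"ay":0,"az":0,"claw":0.5}

```text
time_s: 9.6
tcp_pos: [0.6745, -0.0281, 0.1367]
ee_rot: [[-0.184, -0.983, -0.001], [-0.983, 0.184, 0.0], [-0.0, 0.001, -1.0]]
wrist_force: [1.2, -0.3, -0.7]
gripper_width: 0.252
gripper_force: 29.7
```

```bash
cat > meas.py <<'E'
from h import *
from cloud import cloud
n=np.array([.1843,.9829,0]);tn=np.array([.9829,-.1843,0])
def hk(P): return np.stack([(P-[0,-.0737,0])@n*1e3,(P-[0,-.0737,0])@tn*1e3,P[...,2]*1e3],-1)
def go(tag):
    s=sense();R=s['ee_rot'];t=s['tcp_pos']
    print(s['time_s'],t.round(4),s['wrist_force'].round(1),'tip o,a,z',hk(t+R@[.066,.0015,-.0265]).round(1),'need',delta([.6738,-.0333,.1365],s))
    for c in('scene','top'):
        p,d=shot(c,c[0]+tag);q=hk(cloud(c,d).reshape(-1,3))
        m=(q[:,0]>35)&(q[:,0]<110)&(abs(q[:,1]-653)<26)&(q[:,2]>118)&(q[:,2]<185)
        k=q[m];k=k[np.argsort(k[:,0])].round().astype(int);print(c,len(k),k[::max(1,len(k)//60)].tolist())
E
python3 -c "
from meas import *
go('7')"
```

```text
9.6 [ 0.6745 -0.0281  0.1367] [ 1.2 -0.3 -0.7] tip o,a,z [103.2 653.1 163.2] need [ 0.53 -0.03  0.02]
scene 127 [[40, 655, 182], [41, 654, 154], [42, 656, 160], [43, 657, 167], [44, 656, 138], [44, 656, 146], [44, 658, 173], [45, 657, 144], [45, 656, 159], [45, 654, 177], [45, 655, 130], [45, 655, 182], [45, 651, 181], [46, 652, 175], [46, 656, 135], [46, 655, 150], [46, 656, 139], [46, 655, 154], [47, 653, 135], [47, 652, 139], [47, 655, 159], [47, 654, 130], [48, 651, 134], [50, 654, 131], [51, 651, 132], [51, 656, 127], [52, 649, 126], [54, 652, 129], [55, 658, 133], [57, 657, 129], [59, 656, 125], [60, 653, 130], [62, 652, 130], [63, 654, 127], [67, 654, 134], [67, 655, 131], [67, 653, 173], [68, 652, 131], [68, 656, 158], [69, 656, 163], [70, 655, 129], [71, 655, 155], [71, 655, 167], [71, 653, 136], [71, 655, 172], [72, 652, 160], [72, 653, 153], [72, 653, 158], [73, 656, 132], [73, 653, 182], [73, 654, 171], [74, 656, 151], [76, 655, 155], [76, 656, 136], [77, 653, 149], [77, 654, 134], [77, 654, 143], [78, 651, 135], [78, 652, 140], [80, 654, 148], [100, 656, 165], [102, 659,
[... 584 characters left out ...]
4, 130], [64, 650, 131], [65, 652, 134], [67, 649, 131], [68, 651, 134], [68, 654, 134], [68, 650, 157], [69, 650, 164], [69, 650, 175], [70, 649, 132], [70, 650, 137], [71, 652, 138], [71, 650, 154], [71, 650, 165], [72, 650, 172], [73, 649, 138], [73, 648, 151], [74, 650, 154], [74, 654, 149], [76, 648, 140], [76, 649, 147], [76, 650, 151], [77, 652, 154], [101, 647, 166], [101, 649, 167], [102, 652, 166], [102, 655, 167], [103, 658, 167], [103, 643, 167], [103, 660, 167], [103, 647, 165], [104, 649, 168], [104, 664, 165], [105, 641, 165], [105, 643, 166], [106, 661, 164], [106, 664, 164], [107, 666, 165], [107, 638, 164], [107, 639, 168], [109, 665, 166], [110, 636, 169], [110, 667, 169]]
```

Request:
drive_tool:
  rows:
    - {"tx":1.3,"ty":0,"tz":0,"ax":0,"ay":0,"az":0,"claw":0.5}
    - {"tx":1.2,"ty":0,"tz":0,"ax":0,"ay":0,"az":0,"claw":0.5}
    - {"tx":0.4,"ty":0,"tz":0,"ax":0,"ay":0,"az":0,"claw":0.5}
    - {"tx":0.3,"ty":0,"tz":0,"ax":0,"ay":0,"az":0,"claw":0.5}
    - {"tx":0.3,"ty":0,"tz":0,"ax":0,"ay":0,"az":0,"claw":0.5}
    - {"tx":0,"ty":0,"tz":0,"ax":0,"ay":0,"az":0,"claw":0.5}

```text
time_s: 10.2
tcp_pos: [0.6687, -0.0635, 0.1371]
ee_rot: [[-0.185, -0.983, 0.001], [-0.983, 0.185, 0.001], [-0.001, -0.001, -1.0]]
wrist_force: [-0.2, 3.5, -0.4]
gripper_width: 0.247
gripper_force: 29.7
```

Request:
drive_tool:
  rows:
    - {"tx":0.3,"ty":0,"tz":0,"ax":0,"ay":0,"az":0,"claw":0.5}
    - {"tx":0.3,"ty":0,"tz":0,"ax":0,"ay":0,"az":0,"claw":0.5}
    - {"tx":0.2,"ty":0,"tz":0,"ax":0,"ay":0,"az":0,"claw":0.5}
    - {"tx":0,"ty":0,"tz":0,"ax":0,"ay":0,"az":0,"claw":0.5}
    - {"tx":0,"ty":0,"tz":0,"ax":0,"ay":0,"az":0,"claw":0.5}

```text
time_s: 10.62
tcp_pos: [0.6671, -0.0713, 0.1366]
ee_rot: [[-0.185, -0.983, 0.0], [-0.983, 0.185, 0.0], [-0.0, -0.0, -1.0]]
wrist_force: [1.7, 2.6, -1.2]
gripper_width: 0.248
gripper_force: 29.7
```

```bash
python3 -c "
from meas import *
go('8')"
```

```text
10.6167 [ 0.6671 -0.0713  0.1366] [ 1.7  2.6 -1.2] tip o,a,z [ 59.3 653.7 163.1] need [-3.85  0.04  0.01]
scene 39 [[40, 654, 181], [40, 655, 141], [41, 655, 146], [42, 656, 153], [42, 656, 161], [43, 657, 158], [43, 656, 174], [43, 656, 141], [44, 657, 168], [44, 656, 179], [44, 655, 153], [44, 656, 146], [44, 656, 183], [44, 654, 160], [44, 654, 169], [44, 658, 173], [45, 657, 152], [45, 656, 159], [45, 650, 143], [45, 655, 178], [45, 656, 167], [45, 655, 175], [45, 651, 140], [45, 655, 182], [46, 652, 171], [46, 654, 153], [46, 655, 146], [46, 652, 182], [46, 654, 157], [46, 654, 165], [47, 653, 180], [47, 653, 177], [47, 654, 170], [47, 655, 163], [47, 657, 145], [47, 656, 153], [48, 653, 158], [49, 655, 157], [51, 652, 163]]
top 100 [[40, 652, 176], [40, 650, 145], [41, 649, 156], [41, 650, 164], [42, 649, 173], [42, 649, 137], [42, 649, 183], [43, 649, 148], [43, 649, 156], [44, 649, 166], [44, 650, 171], [45, 650, 179], [45, 650, 134], [45, 650, 141], [46, 650, 152], [46, 651, 156], [48, 648, 138], [48, 651, 136], [49, 654, 135], [49, 650, 158], [50, 651, 162], [50, 650, 130],
[... 548 characters left out ...]
, 669, 167], [67, 639, 166], [68, 651, 134], [68, 655, 130], [69, 636, 165], [69, 639, 165], [70, 649, 138], [71, 653, 135], [71, 636, 164], [72, 638, 166], [72, 672, 166], [73, 650, 135], [73, 648, 149], [74, 649, 157], [74, 635, 166], [74, 652, 154], [74, 637, 166], [75, 671, 166], [76, 648, 139], [76, 648, 148], [76, 649, 155], [77, 652, 155], [77, 635, 163], [77, 637, 165], [78, 672, 162], [80, 637, 165], [80, 668, 163], [80, 670, 168], [80, 639, 165], [82, 635, 168], [83, 668, 164], [83, 639, 165], [83, 671, 161], [83, 641, 166], [85, 665, 164], [85, 667, 164], [86, 639, 163], [86, 640, 171], [87, 645, 163], [87, 661, 165], [87, 663, 168], [88, 666, 166], [89, 641, 164], [89, 658, 165]]
```

The ring surrounds the nose (centre o≈74) and the gate is pressed in to o≈49. I lower the ring.

Request:
drive_tool:
  rows:
    - {"tx":0,"ty":0,"tz":0.4,"ax":0,"ay":0,"az":0,"claw":0.5}
    - {"tx":0,"ty":0,"tz":0.4,"ax":0,"ay":0,"az":0,"claw":0.5}
    - {"tx":0,"ty":0,"tz":0.4,"ax":0,"ay":0,"az":0,"claw":0.5}
    - {"tx":0,"ty":0,"tz":0.4,"ax":0,"ay":0,"az":0,"claw":0.5}

```text
time_s: 11.05
tcp_pos: [0.6658, -0.0719, 0.1199]
ee_rot: [[-0.185, -0.983, -0.003], [-0.983, 0.185, -0.001], [0.001, 0.003, -1.0]]
wrist_force: [-0.2, 0.7, -0.7]
gripper_width: 0.253
gripper_force: 29.7
```

Request:
drive_tool:
  rows:
    - {"tx":0,"ty":0,"tz":0.3,"ax":0,"ay":0,"az":0,"claw":0.5}
    - {"tx":0,"ty":0,"tz":0.3,"ax":0,"ay":0,"az":0,"claw":0.5}
    - {"tx":0,"ty":0,"tz":0,"ax":0,"ay":0,"az":0,"claw":0.5}
    - {"tx":0,"ty":0,"tz":0,"ax":0,"ay":0,"az":0,"claw":0.5}

```text
time_s: 11.38
tcp_pos: [0.6666, -0.0717, 0.1145]
ee_rot: [[-0.185, -0.983, -0.001], [-0.983, 0.185, -0.0], [0.001, 0.001, -1.0]]
wrist_force: [-1.3, -0.2, -0.8]
gripper_width: 0.246
gripper_force: 29.7
```

```bash
python3 -c "
from meas import *
go('9')"
```

```text
11.3833 [ 0.6666 -0.0717  0.1145] [-1.3 -0.2 -0.8] tip o,a,z [ 58.8 653.3 141.1] need [-3.91  0.   -2.2 ]
scene 48 [[41, 655, 147], [42, 656, 153], [43, 656, 173], [43, 656, 177], [43, 656, 137], [43, 657, 163], [44, 656, 145], [44, 657, 172], [44, 658, 161], [44, 658, 168], [44, 656, 155], [45, 657, 144], [45, 657, 184], [45, 654, 177], [45, 655, 130], [45, 656, 164], [45, 657, 153], [46, 655, 138], [46, 655, 183], [46, 657, 161], [46, 656, 172], [46, 654, 157], [46, 657, 169], [46, 653, 161], [46, 654, 154], [46, 656, 176], [46, 655, 150], [46, 655, 143], [46, 653, 172], [46, 656, 136], [46, 655, 147], [47, 652, 147], [47, 652, 143], [47, 652, 184], [47, 653, 177], [47, 654, 167], [47, 653, 140], [47, 653, 181], [47, 653, 137], [47, 654, 171], [48, 655, 131], [48, 651, 134], [49, 656, 137], [49, 657, 131], [50, 654, 128], [50, 654, 132], [51, 654, 137], [51, 656, 128]]
top 94 [[40, 651, 143], [41, 649, 156], [41, 649, 166], [42, 648, 176], [42, 649, 138], [42, 649, 182], [43, 647, 152], [43, 648, 157], [44, 648, 166], [44, 649, 172], [45, 649, 181], [45, 649, 135], [45, 650, 142], 
[... 595 characters left out ...]
, 652, 132], [68, 655, 132], [68, 650, 157], [68, 637, 141], [68, 649, 168], [69, 641, 139], [69, 650, 173], [70, 648, 133], [70, 650, 138], [71, 653, 137], [71, 635, 147], [71, 649, 156], [71, 649, 167], [71, 640, 141], [71, 650, 173], [73, 648, 141], [73, 649, 146], [74, 635, 146], [74, 650, 152], [74, 638, 145], [74, 653, 153], [76, 649, 138], [76, 649, 146], [76, 635, 143], [76, 650, 153], [77, 638, 144], [77, 652, 153], [79, 635, 143], [79, 667, 142], [79, 669, 144], [79, 638, 142], [82, 666, 144], [82, 637, 145], [82, 668, 145], [83, 641, 140], [84, 667, 141], [85, 668, 144], [85, 638, 149], [86, 643, 142], [86, 646, 141], [87, 662, 145], [87, 665, 144], [88, 656, 144], [89, 642, 142]]
```

The gate is shut again (rod at o≈69, z 157–173) and the ring sits behind the nose. I start the pull: the free part first, then millimetre steps.

Request:
drive_tool:
  rows:
    - {"tx":-0.4,"ty":0,"tz":0,"ax":0,"ay":0,"az":0,"claw":0.5}
    - {"tx":-0.3,"ty":0,"tz":0,"ax":0,"ay":0,"az":0,"claw":0.5}
    - {"tx":0,"ty":0,"tz":0,"ax":0,"ay":0,"az":0,"claw":0.5}

```text
time_s: 11.73
tcp_pos: [0.6684, -0.0637, 0.1151]
ee_rot: [[-0.184, -0.983, 0.001], [-0.983, 0.184, 0.0], [-0.0, -0.0, -1.0]]
wrist_force: [-0.6, 0.7, -0.9]
gripper_width: 0.25
gripper_force: 29.7
```

Request:
drive_tool:
  rows:
    - {"tx":-0.1,"ty":0,"tz":0,"ax":0,"ay":0,"az":0,"claw":0.5}
    - {"tx":-0.1,"ty":0,"tz":0,"ax":0,"ay":0,"az":0,"claw":0.5}

```text
time_s: 11.9
tcp_pos: [0.6686, -0.0623, 0.1149]
ee_rot: [[-0.185, -0.983, 0.0], [-0.983, 0.185, -0.0], [-0.0, -0.0, -1.0]]
wrist_force: [0.2, 0.1, -0.5]
gripper_width: 0.25
gripper_force: 29.7
```

Request:
drive_tool:
  rows:
    - {"tx":-0.1,"ty":0,"tz":0,"ax":0,"ay":0,"az":0,"claw":0.5}

```text
time_s: 11.98
tcp_pos: [0.6687, -0.0613, 0.1149]
ee_rot: [[-0.185, -0.983, 0.0], [-0.983, 0.185, 0.0], [-0.0, -0.0, -1.0]]
wrist_force: [0.2, -0.8, 0.1]
gripper_width: 0.25
gripper_force: 29.7
```

Request:
drive_tool:
  rows:
    - {"tx":-0.1,"ty":0,"tz":0,"ax":0,"ay":0,"az":0,"claw":0.5}

```text
time_s: 12.07
tcp_pos: [0.6689, -0.0604, 0.1148]
ee_rot: [[-0.185, -0.983, -0.0], [-0.983, 0.185, -0.0], [0.0, 0.0, -1.0]]
wrist_force: [0.0, 0.4, -0.9]
gripper_width: 0.249
gripper_force: 29.7
```

Request:
drive_tool:
  rows:
    - {"tx":-0.1,"ty":0,"tz":0,"ax":0,"ay":0,"az":0,"claw":0.5}

```text
time_s: 12.15
tcp_pos: [0.669, -0.0596, 0.1148]
ee_rot: [[-0.185, -0.983, -0.0], [-0.983, 0.185, -0.0], [0.0, 0.0, -1.0]]
wrist_force: [0.1, -1.7, -0.9]
gripper_width: 0.25
gripper_force: 29.7
```

Request:
drive_tool:
  rows:
    - {"tx":-0.1,"ty":0,"tz":0,"ax":0,"ay":0,"az":0,"claw":0.5}

```text
time_s: 12.23
tcp_pos: [0.669, -0.0594, 0.1149]
ee_rot: [[-0.185, -0.983, -0.001], [-0.983, 0.185, -0.001], [0.002, 0.001, -1.0]]
wrist_force: [-0.7, -4.6, -0.2]
gripper_width: 0.242
gripper_force: 29.7
```

Request:
drive_tool:
  rows:
    - {"tx":-0.1,"ty":0,"tz":0,"ax":0,"ay":0,"az":0,"claw":0.5}

```text
time_s: 12.32
tcp_pos: [0.6691, -0.0587, 0.1148]
ee_rot: [[-0.185, -0.983, -0.001], [-0.983, 0.185, -0.002], [0.002, 0.001, -1.0]]
wrist_force: [0.1, -4.5, -0.7]
gripper_width: 0.248
gripper_force: 29.7
```

Request:
drive_tool:
  rows:
    - {"tx":-0.1,"ty":0,"tz":0,"ax":0,"ay":0,"az":0,"claw":0.5}

```text
time_s: 12.4
tcp_pos: [0.6693, -0.0576, 0.1148]
ee_rot: [[-0.185, -0.983, -0.001], [-0.983, 0.185, -0.001], [0.001, 0.001, -1.0]]
wrist_force: [-0.5, -4.3, -0.4]
gripper_width: 0.249
gripper_force: 29.7
```

The stem is sliding at about 4.5 N. I continue in 1 mm steps, two at a time.

Request:
drive_tool:
  rows:
    - {"tx":-0.1,"ty":0,"tz":0,"ax":0,"ay":0,"az":0,"claw":0.5}
    - {"tx":-0.1,"ty":0,"tz":0,"ax":0,"ay":0,"az":0,"claw":0.5}

```text
time_s: 12.57
tcp_pos: [0.6698, -0.0551, 0.1148]
ee_rot: [[-0.185, -0.983, -0.001], [-0.983, 0.185, -0.001], [0.001, 0.0, -1.0]]
wrist_force: [-0.8, -4.9, -0.8]
gripper_width: 0.254
gripper_force: 29.7
```

Request:
drive_tool:
  rows:
    - {"tx":-0.1,"ty":0,"tz":0,"ax":0,"ay":0,"az":0,"claw":0.5}
    - {"tx":-0.1,"ty":0,"tz":0,"ax":0,"ay":0,"az":0,"claw":0.5}

```text
time_s: 12.73
tcp_pos: [0.6703, -0.0528, 0.1148]
ee_rot: [[-0.185, -0.983, -0.0], [-0.983, 0.185, -0.0], [0.0, 0.0, -1.0]]
wrist_force: [-0.5, -5.0, -0.9]
gripper_width: 0.251
gripper_force: 29.7
```

Request:
drive_tool:
  rows:
    - {"tx":-0.1,"ty":0,"tz":0,"ax":0,"ay":0,"az":0,"claw":0.5}
    - {"tx":-0.1,"ty":0,"tz":0,"ax":0,"ay":0,"az":0,"claw":0.5}

```text
time_s: 12.9
tcp_pos: [0.6707, -0.0506, 0.1148]
ee_rot: [[-0.185, -0.983, -0.0], [-0.983, 0.185, -0.0], [0.0, 0.0, -1.0]]
wrist_force: [-1.4, -4.7, -0.4]
gripper_width: 0.249
gripper_force: 29.7
```

Request:
drive_tool:
  rows:
    - {"tx":-0.1,"ty":0,"tz":0,"ax":0,"ay":0,"az":0,"claw":0.5}
    - {"tx":-0.1,"ty":0,"tz":0,"ax":0,"ay":0,"az":0,"claw":0.5}

```text
time_s: 13.07
tcp_pos: [0.6711, -0.0486, 0.1148]
ee_rot: [[-0.185, -0.983, -0.0], [-0.983, 0.185, -0.0], [0.0, 0.0, -1.0]]
wrist_force: [-0.7, -4.4, -0.1]
gripper_width: 0.251
gripper_force: 29.7
```

Request:
drive_tool:
  rows:
    - {"tx":-0.1,"ty":0,"tz":0,"ax":0,"ay":0,"az":0,"claw":0.5}
    - {"tx":-0.1,"ty":0,"tz":0,"ax":0,"ay":0,"az":0,"claw":0.5}

```text
time_s: 13.23
tcp_pos: [0.6711, -0.0474, 0.1149]
ee_rot: [[-0.185, -0.983, -0.001], [-0.983, 0.185, -0.001], [0.001, 0.001, -1.0]]
wrist_force: [-0.7, -8.6, -0.8]
gripper_width: 0.246
gripper_force: 29.7
```

Request:
drive_tool:
  rows:
    - {"tx":0,"ty":0,"tz":0,"ax":0,"ay":0,"az":0,"claw":0.5}

```text
time_s: 13.32
tcp_pos: [0.6712, -0.0475, 0.1148]
ee_rot: [[-0.185, -0.983, -0.001], [-0.983, 0.185, -0.001], [0.001, 0.001, -1.0]]
wrist_force: [-0.9, -6.5, -1.4]
gripper_width: 0.251
gripper_force: 29.7
```

Request:
drive_tool:
  rows:
    - {"tx":-0.05,"ty":0,"tz":0,"ax":0,"ay":0,"az":0,"claw":0.5}

```text
time_s: 13.4
tcp_pos: [0.6711, -0.0474, 0.1148]
ee_rot: [[-0.185, -0.983, -0.001], [-0.983, 0.185, -0.002], [0.002, 0.001, -1.0]]
wrist_force: [-0.7, -9.0, -1.3]
gripper_width: 0.253
gripper_force: 29.7
```

Request:
drive_tool:
  rows:
    - {"tx":0,"ty":0,"tz":0,"ax":0,"ay":0,"az":0,"claw":0.5}

```text
time_s: 13.48
tcp_pos: [0.6711, -0.0474, 0.1148]
ee_rot: [[-0.185, -0.983, -0.001], [-0.983, 0.185, -0.002], [0.002, 0.001, -1.0]]
wrist_force: [-1.1, -8.0, 0.2]
gripper_width: 0.25
gripper_force: 29.7
```

Request:
drive_tool:
  rows:
    - {"tx":-0.05,"ty":0,"tz":0,"ax":0,"ay":0,"az":0,"claw":0.5}
    - {"tx":0,"ty":0,"tz":0,"ax":0,"ay":0,"az":0,"claw":0.5}

```text
time_s: 13.65
tcp_pos: [0.6711, -0.0474, 0.1148]
ee_rot: [[-0.185, -0.983, -0.002], [-0.983, 0.185, -0.002], [0.002, 0.001, -1.0]]
wrist_force: [-0.1, -8.8, -1.1]
gripper_width: 0.251
gripper_force: 29.7
```

Request:
drive_tool:
  rows:
    - {"tx":0,"ty":0,"tz":0,"ax":0,"ay":0,"az":0,"claw":0.5}
    - {"tx":0,"ty":0,"tz":0,"ax":0,"ay":0,"az":0,"claw":0.5}

```text
time_s: 13.82
tcp_pos: [0.6711, -0.0474, 0.1148]
ee_rot: [[-0.185, -0.983, -0.002], [-0.983, 0.185, -0.002], [0.002, 0.001, -1.0]]
wrist_force: [-1.1, -9.1, -1.1]
gripper_width: 0.246
gripper_force: 29.7
```

Request:
drive_tool:
  rows:
    - {"tx":-0.03,"ty":0,"tz":0,"ax":0,"ay":0,"az":0,"claw":0.5}
    - {"tx":0,"ty":0,"tz":0,"ax":0,"ay":0,"az":0,"claw":0.5}
    - {"tx":0,"ty":0,"tz":0,"ax":0,"ay":0,"az":0,"claw":0.5}
    - {"tx":0,"ty":0,"tz":0,"ax":0,"ay":0,"az":0,"claw":0.5}
    - {"tx":0,"ty":0,"tz":0,"ax":0,"ay":0,"az":0,"claw":0.5}
    - {"tx":0,"ty":0,"tz":0,"ax":0,"ay":0,"az":0,"claw":0.5}

```text
time_s: 14.32
tcp_pos: [0.6711, -0.0473, 0.1148]
ee_rot: [[-0.185, -0.983, -0.002], [-0.983, 0.185, -0.002], [0.003, 0.001, -1.0]]
wrist_force: [-0.1, -9.3, -1.0]
gripper_width: 0.252
gripper_force: 29.7
```

Request:
drive_tool:
  rows:
    - {"tx":0,"ty":0,"tz":0,"ax":0,"ay":0,"az":0,"claw":0.5}
    - {"tx":0,"ty":0,"tz":0,"ax":0,"ay":0,"az":0,"claw":0.5}
    - {"tx":0,"ty":0,"tz":0,"ax":0,"ay":0,"az":0,"claw":0.5}
    - {"tx":0,"ty":0,"tz":0,"ax":0,"ay":0,"az":0,"claw":0.5}
    - {"tx":0,"ty":0,"tz":0,"ax":0,"ay":0,"az":0,"claw":0.5}
    - {"tx":0,"ty":0,"tz":0,"ax":0,"ay":0,"az":0,"claw":0.5}

```text
time_s: 14.82
tcp_pos: [0.6711, -0.0474, 0.1148]
ee_rot: [[-0.185, -0.983, -0.002], [-0.983, 0.185, -0.002], [0.003, 0.001, -1.0]]
wrist_force: [-0.4, -8.9, -1.8]
gripper_width: 0.254
gripper_force: 29.7
```

Request:
drive_tool:
  rows:
    - {"tx":0,"ty":0,"tz":0,"ax":0,"ay":0,"az":0,"claw":0.5}
    - {"tx":0,"ty":0,"tz":0,"ax":0,"ay":0,"az":0,"claw":0.5}
    - {"tx":0,"ty":0,"tz":0,"ax":0,"ay":0,"az":0,"claw":0.5}
    - {"tx":0,"ty":0,"tz":0,"ax":0,"ay":0,"az":0,"claw":0.5}

```text
time_s: 15.15
tcp_pos: [0.6711, -0.0474, 0.1148]
ee_rot: [[-0.185, -0.983, -0.002], [-0.983, 0.185, -0.002], [0.003, 0.001, -1.0]]
wrist_force: [-1.6, -9.4, -0.7]
gripper_width: 0.251
gripper_force: 29.7
```

Request:
drive_tool:
  rows:
    - {"tx":-0.03,"ty":0,"tz":0,"ax":0,"ay":0,"az":0,"claw":0.5}
    - {"tx":0,"ty":0,"tz":0,"ax":0,"ay":0,"az":0,"claw":0.5}
    - {"tx":0,"ty":0,"tz":0,"ax":0,"ay":0,"az":0,"claw":0.5}
    - {"tx":0,"ty":0,"tz":0,"ax":0,"ay":0,"az":0,"claw":0.5}
    - {"tx":0,"ty":0,"tz":0,"ax":0,"ay":0,"az":0,"claw":0.5}
    - {"tx":0,"ty":0,"tz":0,"ax":0,"ay":0,"az":0,"claw":0.5}
    - {"tx":0,"ty":0,"tz":0,"ax":0,"ay":0,"az":0,"claw":0.5}

```text
time_s: 15.73
tcp_pos: [0.6711, -0.0473, 0.1147]
ee_rot: [[-0.185, -0.983, -0.002], [-0.983, 0.185, -0.003], [0.003, 0.001, -1.0]]
wrist_force: [-0.4, -10.3, -1.1]
gripper_width: 0.251
gripper_force: 29.7
```

Request:
drive_tool:
  rows:
    - {"tx":0,"ty":0,"tz":0,"ax":0,"ay":0,"az":0,"claw":0.5}
    - {"tx":0,"ty":0,"tz":0,"ax":0,"ay":0,"az":0,"claw":0.5}
    - {"tx":0,"ty":0,"tz":0,"ax":0,"ay":0,"az":0,"claw":0.5}
    - {"tx":0,"ty":0,"tz":0,"ax":0,"ay":0,"az":0,"claw":0.5}
    - {"tx":0,"ty":0,"tz":0,"ax":0,"ay":0,"az":0,"claw":0.5}
    - {"tx":0,"ty":0,"tz":0,"ax":0,"ay":0,"az":0,"claw":0.5}
    - {"tx":0,"ty":0,"tz":0,"ax":0,"ay":0,"az":0,"claw":0.5}
    - {"tx":0,"ty":0,"tz":0,"ax":0,"ay":0,"az":0,"claw":0.5}
    - {"tx":0,"ty":0,"tz":0,"ax":0,"ay":0,"az":0,"claw":0.5}

```text
time_s: 16.48
tcp_pos: [0.6711, -0.0473, 0.1148]
ee_rot: [[-0.185, -0.983, -0.002], [-0.983, 0.185, -0.003], [0.003, 0.001, -1.0]]
wrist_force: [-0.6, -9.8, -0.0]
gripper_width: 0.249
gripper_force: 29.7
```

The stem stopped dead after about 12 mm and 10 N was held for over a second. I ease back to the middle of the bowl and lower a little. Then I yaw about the tip so the body clears the box.

Request:
drive_tool:
  rows:
    - {"tx":0.3,"ty":0,"tz":0,"ax":0,"ay":0,"az":0,"claw":0.5}
    - {"tx":0.4,"ty":0,"tz":0.2,"ax":0,"ay":0,"az":0,"claw":0.5}
    - {"tx":0.4,"ty":0,"tz":0.2,"ax":0,"ay":0,"az":0,"claw":0.5}
    - {"tx":0,"ty":0,"tz":0,"ax":0,"ay":0,"az":0,"claw":0.5}
    - {"tx":0,"ty":0,"tz":0,"ax":0,"ay":0,"az":0,"claw":0.5}

```text
time_s: 16.9
tcp_pos: [0.6698, -0.0555, 0.1106]
ee_rot: [[-0.185, -0.983, 0.0], [-0.983, 0.185, 0.001], [-0.001, -0.0, -1.0]]
wrist_force: [-0.4, 0.4, -1.2]
gripper_width: 0.245
gripper_force: 29.7
```

Request:
drive_tool:
  rows:
    - {"tx":0.04,"ty":0.74,"tz":0,"ax":0,"ay":0,"az":-0.112,"claw":0.5}
    - {"tx":0.04,"ty":0.74,"tz":0,"ax":0,"ay":0,"az":-0.112,"claw":0.5}
    - {"tx":0,"ty":0,"tz":0,"ax":0,"ay":0,"az":0,"claw":0.5}
    - {"tx":0,"ty":0,"tz":0,"ax":0,"ay":0,"az":0,"claw":0.5}

```text
time_s: 17.23
tcp_pos: [0.6553, -0.0544, 0.1112]
ee_rot: [[0.036, -0.999, 0.001], [-0.999, -0.036, 0.0], [-0.0, -0.001, -1.0]]
wrist_force: [-1.0, -0.2, -0.2]
gripper_width: 0.25
gripper_force: 29.7
```

```bash
cat > tip.py <<'E'
from meas import *
s=sense();R=s['ee_rot'];t=s['tcp_pos'];print(s['time_s'],'tip o,a,z',hk(t+R@[.066,.0015,-.0265]).round(1),'F',s['wrist_force'].round(1),s['joints'].round(0))
print(R.round(3).tolist())
E
python3 tip.py
```

```text
17.2333 tip o,a,z [ 75.  653.5 137.6] F [-1.  -0.2 -0.2] [  9.  29.  -2.  -0. -59.  -7.]
[[0.036, -0.999, 0.001], [-0.999, -0.036, 0.0], [-0.0, -0.001, -1.0]]
```

Request:
drive_tool:
  rows:
    - {"tx":0.1,"ty":0.74,"tz":0,"ax":0,"ay":0,"az":-0.112,"claw":0.5}
    - {"tx":0.1,"ty":0.74,"tz":0,"ax":0,"ay":0,"az":-0.112,"claw":0.5}
    - {"tx":0.04,"ty":0.74,"tz":0,"ax":0,"ay":0,"az":-0.112,"claw":0.5}
    - {"tx":0,"ty":0,"tz":0,"ax":0,"ay":0,"az":0,"claw":0.5}

```text
time_s: 17.57
tcp_pos: [0.633, -0.0606, 0.111]
ee_rot: [[0.365, -0.931, -0.0], [-0.931, -0.365, 0.0], [-0.0, 0.0, -1.0]]
wrist_force: [-0.4, 0.6, -0.8]
gripper_width: 0.251
gripper_force: 29.7
```

Request:
drive_tool:
  rows:
    - {"tx":0.36,"ty":0,"tz":0.77,"ax":0,"ay":0.12,"az":0,"claw":0.5}
    - {"tx":0.36,"ty":0,"tz":0.77,"ax":0,"ay":0.12,"az":0,"claw":0.5}
    - {"tx":0,"ty":0,"tz":0,"ax":0,"ay":0,"az":0,"claw":0.5}
    - {"tx":0,"ty":0,"tz":0,"ax":0,"ay":0,"az":0,"claw":0.5}

```text
time_s: 17.9
tcp_pos: [0.6352, -0.0672, 0.0948]
ee_rot: [[0.355, -0.931, 0.084], [-0.905, -0.365, -0.221], [0.236, 0.003, -0.972]]
wrist_force: [1.0, -0.4, 0.0]
gripper_width: 0.25
gripper_force: 29.9
```

```bash
python3 tip.py
```

```text
17.9 tip o,a,z [ 73.7 652.6 136.1] F [ 1.  -0.4  0. ] [ 15.  26. -18.  19. -46.  -7.]
[[0.355, -0.931, 0.084], [-0.905, -0.365, -0.221], [0.236, 0.003, -0.972]]
```

Request:
drive_tool:
  rows:
    - {"tx":0.37,"ty":0,"tz":0.74,"ax":0,"ay":0.12,"az":0,"claw":0.5}
    - {"tx":0.37,"ty":0,"tz":0.74,"ax":0,"ay":0.12,"az":0,"claw":0.5}
    - {"tx":0,"ty":0,"tz":0,"ax":0,"ay":0,"az":0,"claw":0.5}
    - {"tx":0,"ty":0,"tz":0,"ax":0,"ay":0,"az":0,"claw":0.5}

```text
time_s: 18.23
tcp_pos: [0.6402, -0.0798, 0.087]
ee_rot: [[0.326, -0.934, 0.149], [-0.846, -0.358, -0.395], [0.422, 0.003, -0.907]]
wrist_force: [0.6, -0.7, -0.6]
gripper_width: 0.251
gripper_force: 29.9
```

```bash
python3 tip.py
```

```text
18.2333 tip o,a,z [ 69.8 654.7 138.9] F [ 0.6 -0.7 -0.6] [ 17.  26. -28.  40. -41. -27.]
[[0.326, -0.934, 0.149], [-0.846, -0.358, -0.395], [0.422, 0.003, -0.907]]
```

Request:
drive_tool:
  rows:
    - {"tx":0.1,"ty":0,"tz":0.4,"ax":0,"ay":0.06,"az":0,"claw":0.5}
    - {"tx":0.1,"ty":0,"tz":0.4,"ax":0,"ay":0.06,"az":0,"claw":0.5}
    - {"tx":0.1,"ty":0,"tz":0.4,"ax":0,"ay":0.06,"az":0,"claw":0.5}
    - {"tx":0.1,"ty":0,"tz":0.4,"ax":0,"ay":0.06,"az":0,"claw":0.5}
    - {"tx":0.1,"ty":0,"tz":0.4,"ax":0,"ay":0.06,"az":0,"claw":0.5}
    - {"tx":0,"ty":0,"tz":0,"ax":0,"ay":0,"az":0,"claw":0.5}
    - {"tx":0,"ty":0,"tz":0,"ax":0,"ay":0,"az":0,"claw":0.5}

```text
time_s: 18.82
tcp_pos: [0.6465, -0.0943, 0.0735]
ee_rot: [[0.265, -0.934, 0.239], [-0.692, -0.357, -0.627], [0.671, 0.001, -0.741]]
wrist_force: [0.6, -0.8, -0.7]
gripper_width: 0.249
gripper_force: 29.9
```

```bash
python3 tip.py
```

```text
18.8167 tip o,a,z [ 71.7 654.3 137.4] F [ 0.6 -0.8 -0.7] [ 16.  30. -39.  71. -45. -58.]
[[0.265, -0.934, 0.239], [-0.692, -0.357, -0.627], [0.671, 0.001, -0.741]]
```

Request:
drive_tool:
  rows:
    - {"tx":0.14,"ty":0,"tz":0.39,"ax":0,"ay":0.06,"az":0,"claw":0.5}
    - {"tx":0.14,"ty":0,"tz":0.39,"ax":0,"ay":0.06,"az":0,"claw":0.5}
    - {"tx":0.14,"ty":0,"tz":0.39,"ax":0,"ay":0.06,"az":0,"claw":0.5}
    - {"tx":0.14,"ty":0,"tz":0.39,"ax":0,"ay":0.06,"az":0,"claw":0.5}
    - {"tx":0.14,"ty":0,"tz":0.39,"ax":0,"ay":0.06,"az":0,"claw":0.5}
    - {"tx":0,"ty":0,"tz":0,"ax":0,"ay":0,"az":0,"claw":0.5}
    - {"tx":0,"ty":0,"tz":0,"ax":0,"ay":0,"az":0,"claw":0.5}

```text
time_s: 19.4
tcp_pos: [0.6529, -0.1119, 0.0657]
ee_rot: [[0.184, -0.934, 0.307], [-0.475, -0.358, -0.804], [0.86, 0.002, -0.51]]
wrist_force: [1.2, 0.4, -0.4]
gripper_width: 0.251
gripper_force: 29.9
```

```bash
python3 tip.py
```

```text
19.4 tip o,a,z [ 72.9 653.3 136. ] F [ 1.2  0.4 -0.4] [ 16.  36. -43.  88. -59. -77.]
[[0.184, -0.934, 0.307], [-0.475, -0.358, -0.804], [0.86, 0.002, -0.51]]
```

Request:
drive_tool:
  rows:
    - {"tx":0.17,"ty":0,"tz":0.39,"ax":0,"ay":0.06,"az":0,"claw":0.5}
    - {"tx":0.17,"ty":0,"tz":0.39,"ax":0,"ay":0.06,"az":0,"claw":0.5}
    - {"tx":0.17,"ty":0,"tz":0.39,"ax":0,"ay":0.06,"az":0,"claw":0.5}
    - {"tx":0.17,"ty":0,"tz":0.39,"ax":0,"ay":0.06,"az":0,"claw":0.5}
    - {"tx":0,"ty":0,"tz":0,"ax":0,"ay":0,"az":0,"claw":0.5}
    - {"tx":0,"ty":0,"tz":0,"ax":0,"ay":0,"az":0,"claw":0.5}

```text
time_s: 19.9
tcp_pos: [0.6585, -0.1275, 0.0649]
ee_rot: [[0.107, -0.933, 0.343], [-0.27, -0.359, -0.893], [0.957, 0.003, -0.291]]
wrist_force: [-0.6, 1.1, 0.5]
gripper_width: 0.245
gripper_force: 29.9
```

```bash
python3 tip.py
```

```text
19.9 tip o,a,z [ 73.1 652.9 135.8] F [-0.6  1.1  0.5] [ 16.  43. -43.  94. -73. -86.]
[[0.107, -0.933, 0.343], [-0.27, -0.359, -0.893], [0.957, 0.003, -0.291]]
```

Request:
drive_tool:
  rows:
    - {"tx":0.17,"ty":0,"tz":0.39,"ax":0,"ay":0.06,"az":0,"claw":0.5}
    - {"tx":0.17,"ty":0,"tz":0.39,"ax":0,"ay":0.06,"az":0,"claw":0.5}
    - {"tx":0.17,"ty":0,"tz":0.39,"ax":0,"ay":0.06,"az":0,"claw":0.5}
    - {"tx":0,"ty":0,"tz":0,"ax":0,"ay":0,"az":0,"claw":0.5}
    - {"tx":0,"ty":0,"tz":0,"ax":0,"ay":0,"az":0,"claw":0.5}

```text
time_s: 20.32
tcp_pos: [0.6628, -0.1391, 0.0673]
ee_rot: [[0.044, -0.933, 0.357], [-0.106, -0.359, -0.927], [0.993, 0.003, -0.115]]
wrist_force: [-0.2, 0.3, -0.6]
gripper_width: 0.249
gripper_force: 29.9
```

```bash
python3 tip.py
```

```text
20.3167 tip o,a,z [ 73.2 652.6 135.9] F [-0.2  0.3 -0.6] [ 15.  49. -43.  96. -84. -92.]
[[0.044, -0.933, 0.357], [-0.106, -0.359, -0.927], [0.993, 0.003, -0.115]]
```

Request:
drive_tool:
  rows:
    - {"tx":0,"ty":0,"tz":0,"ax":0,"ay":0,"az":0,"claw":5}
    - {"tx":0,"ty":0,"tz":0,"ax":0,"ay":0,"az":0,"claw":5}
    - {"tx":0,"ty":0,"tz":0,"ax":0,"ay":0,"az":0,"claw":5}
    - {"tx":0,"ty":0,"tz":0,"ax":0,"ay":0,"az":0,"claw":5}
    - {"tx":0,"ty":0,"tz":0,"ax":0,"ay":0,"az":0,"claw":5}
    - {"tx":0,"ty":0,"tz":0,"ax":0,"ay":0,"az":0,"claw":5}
    - {"tx":0,"ty":0,"tz":0,"ax":0,"ay":0,"az":0,"claw":5}
    - {"tx":0,"ty":0,"tz":0,"ax":0,"ay":0,"az":0,"claw":5}

```text
time_s: 20.98
tcp_pos: [0.6626, -0.1388, 0.0669]
ee_rot: [[0.044, -0.933, 0.358], [-0.104, -0.361, -0.927], [0.994, 0.004, -0.113]]
wrist_force: [-0.2, -0.1, -0.3]
gripper_width: 0.567
gripper_force: 0.0
```

Request:
drive_tool:
  rows:
    - {"tx":0,"ty":0,"tz":-1,"ax":0,"ay":0,"az":0,"claw":5}
    - {"tx":0,"ty":0,"tz":-1.5,"ax":0,"ay":0,"az":0,"claw":5}
    - {"tx":0,"ty":0,"tz":-1.5,"ax":0,"ay":0,"az":0,"claw":5}
    - {"tx":0,"ty":0,"tz":-1.5,"ax":0,"ay":0,"az":0,"claw":5}
    - {"tx":0,"ty":0,"tz":-1.5,"ax":0,"ay":0,"az":0,"claw":5}
    - {"tx":0,"ty":0,"tz":-1.5,"ax":0,"ay":0,"az":0,"claw":5}
    - {"tx":0,"ty":0,"tz":0,"ax":0,"ay":0,"az":0,"claw":5}
    - {"tx":0,"ty":0,"tz":0,"ax":0,"ay":0,"az":0,"claw":5}

```text
time_s: 21.65
tcp_pos: [0.6322, -0.0584, 0.0765]
ee_rot: [[0.044, -0.932, 0.36], [-0.104, -0.363, -0.926], [0.994, 0.003, -0.113]]
wrist_force: [0.7, 0.3, 0.4]
gripper_width: 0.578
gripper_force: 0.0
```

Request:
drive_tool:
  rows:
    - {"tx":0,"ty":0,"tz":0,"ax":0,"ay":0,"az":0,"claw":5}
    - {"tx":0,"ty":0,"tz":0,"ax":0,"ay":0,"az":0,"claw":5}
    - {"tx":0,"ty":0,"tz":0,"ax":0,"ay":0,"az":0,"claw":5}
    - {"tx":0,"ty":0,"tz":0,"ax":0,"ay":0,"az":0,"claw":5}
    - {"tx":0,"ty":0,"tz":0,"ax":0,"ay":0,"az":0,"claw":5}
    - {"tx":0,"ty":0,"tz":0,"ax":0,"ay":0,"az":0,"claw":5}
    - {"tx":0,"ty":0,"tz":0,"ax":0,"ay":0,"az":0,"claw":5}
    - {"tx":0,"ty":0,"tz":0,"ax":0,"ay":0,"az":0,"claw":5}
    - {"tx":0,"ty":0,"tz":0,"ax":0,"ay":0,"az":0,"claw":5}
    - {"tx":0,"ty":0,"tz":0,"ax":0,"ay":0,"az":0,"claw":5}

```text
time_s: 22.48
tcp_pos: [0.6321, -0.06, 0.0765]
ee_rot: [[0.044, -0.933, 0.358], [-0.104, -0.361, -0.927], [0.994, 0.004, -0.113]]
wrist_force: [0.3, -0.3, -0.0]
gripper_width: 0.57
gripper_force: 0.0
```

```bash
python3 - <<'E'
from h import *
p,d=shot('scene','s20');shot('top','t20')
a=cv2.imread('pics/s20.png')
cv2.imwrite('pics/c20.png',np.hstack([cv2.resize(a[170:300,190:320],(480,480),interpolation=2),cv2.resize(a[100:340,180:340],(320,480),interpolation=2)]))
E
```

```text
(no output)
```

View pics/c20.png

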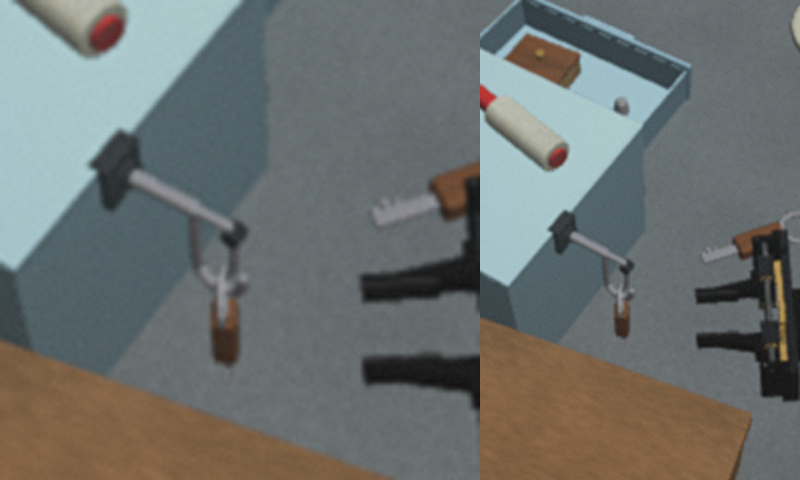

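The key hangs blade down from the shut hook (crop 225,300), and the fingers are clear of it (370,290 and 370,370). I wait, then check numerically that it has stopped swinging.

Request:
drive_tool:
  rows:
    - {"tx":0,"ty":0,"tz":-1.5,"ax":0,"ay":0,"az":0,"claw":5}
    - {"tx":0,"ty":0,"tz":0,"ax":0,"ay":0,"az":0,"claw":5}
    - {"tx":0,"ty":0,"tz":0,"ax":0,"ay":0,"az":0,"claw":5}
    - {"tx":0,"ty":0,"tz":0,"ax":0,"ay":0,"az":0,"claw":5}
    - {"tx":0,"ty":0,"tz":0,"ax":0,"ay":0,"az":0,"claw":5}
    - {"tx":0,"ty":0,"tz":0,"ax":0,"ay":0,"az":0,"claw":5}
    - {"tx":0,"ty":0,"tz":0,"ax":0,"ay":0,"az":0,"claw":5}
    - {"tx":0,"ty":0,"tz":0,"ax":0,"ay":0,"az":0,"claw":5}
    - {"tx":0,"ty":0,"tz":0,"ax":0,"ay":0,"az":0,"claw":5}
    - {"tx":0,"ty":0,"tz":0,"ax":0,"ay":0,"az":0,"claw":5}

```text
time_s: 23.42
tcp_pos: [0.6268, -0.0463, 0.0781]
ee_rot: [[0.044, -0.933, 0.358], [-0.104, -0.361, -0.927], [0.994, 0.004, -0.113]]
wrist_force: [0.4, 0.8, 0.4]
gripper_width: 0.573
gripper_force: 0.0
```

Request:
drive_tool:
  rows:
    - {"tx":0,"ty":0,"tz":0,"ax":0,"ay":0,"az":0,"claw":5}
    - {"tx":0,"ty":0,"tz":0,"ax":0,"ay":0,"az":0,"claw":5}
    - {"tx":0,"ty":0,"tz":0,"ax":0,"ay":0,"az":0,"claw":5}
    - {"tx":0,"ty":0,"tz":0,"ax":0,"ay":0,"az":0,"claw":5}
    - {"tx":0,"ty":0,"tz":0,"ax":0,"ay":0,"az":0,"claw":5}
    - {"tx":0,"ty":0,"tz":0,"ax":0,"ay":0,"az":0,"claw":5}
    - {"tx":0,"ty":0,"tz":0,"ax":0,"ay":0,"az":0,"claw":5}
    - {"tx":0,"ty":0,"tz":0,"ax":0,"ay":0,"az":0,"claw":5}
    - {"tx":0,"ty":0,"tz":0,"ax":0,"ay":0,"az":0,"claw":5}
    - {"tx":0,"ty":0,"tz":0,"ax":0,"ay":0,"az":0,"claw":5}

```text
time_s: 24.25
tcp_pos: [0.6268, -0.0461, 0.0781]
ee_rot: [[0.044, -0.933, 0.358], [-0.104, -0.361, -0.927], [0.994, 0.004, -0.113]]
wrist_force: [-0.2, -0.3, 1.0]
gripper_width: 0.577
gripper_force: 0.0
```

Request:
drive_tool:
  rows:
    - {"tx":0,"ty":0,"tz":0,"ax":0,"ay":0,"az":0,"claw":5}
    - {"tx":0,"ty":0,"tz":0,"ax":0,"ay":0,"az":0,"claw":5}
    - {"tx":0,"ty":0,"tz":0,"ax":0,"ay":0,"az":0,"claw":5}
    - {"tx":0,"ty":0,"tz":0,"ax":0,"ay":0,"az":0,"claw":5}
    - {"tx":0,"ty":0,"tz":0,"ax":0,"ay":0,"az":0,"claw":5}
    - {"tx":0,"ty":0,"tz":0,"ax":0,"ay":0,"az":0,"claw":5}
    - {"tx":0,"ty":0,"tz":0,"ax":0,"ay":0,"az":0,"claw":5}
    - {"tx":0,"ty":0,"tz":0,"ax":0,"ay":0,"az":0,"claw":5}
    - {"tx":0,"ty":0,"tz":0,"ax":0,"ay":0,"az":0,"claw":5}
    - {"tx":0,"ty":0,"tz":0,"ax":0,"ay":0,"az":0,"claw":5}

```text
time_s: 25.08
tcp_pos: [0.6268, -0.0461, 0.0781]
ee_rot: [[0.044, -0.933, 0.358], [-0.104, -0.361, -0.927], [0.994, 0.004, -0.113]]
wrist_force: [-0.0, 0.2, -0.4]
gripper_width: 0.574
gripper_force: 0.0
```

```bash
python3 - <<'E'
from h import *
def cen(p):
    q=p[235:285,235:265].astype(int);m=(q[:,:,0]-q[:,:,2]>35);v,u=np.nonzero(m);return len(u),round(u.mean()+235,2),round(v.mean()+235,2)
print('before',cen(cv2.imread('pics/s20.png')[:,:,::-1]))
for i in range(16):
    p,d=capture('scene');print(cen(p),end=' ')
print(sense()['time_s'])
E
```

```text
before (80, np.float64(243.45), np.float64(275.82))
(79, np.float64(243.35), np.float64(276.06)) (80, np.float64(243.45), np.float64(275.82)) (79, np.float64(243.35), np.float64(276.06)) (80, np.float64(243.45), np.float64(275.82)) (79, np.float64(243.35), np.float64(276.06)) (79, np.float64(243.35), np.float64(276.06)) (80, np.float64(243.45), np.float64(275.82)) (80, np.float64(243.45), np.float64(275.82)) (79, np.float64(243.35), np.float64(276.06)) (79, np.float64(243.35), np.float64(276.06)) (80, np.float64(243.45), np.float64(275.82)) (80, np.float64(243.45), np.float64(275.82)) (79, np.float64(243.35), np.float64(276.06)) (79, np.float64(243.35), np.float64(276.06)) (79, np.float64(243.35), np.float64(276.06)) (80, np.float64(243.45), np.float64(275.82)) 25.8833
```

```bash
python3 - <<'E'
from h import *
def cen(p):
    q=p[248:270,244:258].astype(int);m=(q[:,:,0]-q[:,:,2]>12);v,u=np.nonzero(m);return len(u),round(float(u.mean()+244),2),round(float(v.mean()+248),2)
print('before',cen(cv2.imread('pics/s20.png')[:,:,::-1]))
for i in range(16):
    p,d=capture('scene');print(cen(p),end=' ')
print(sense()['time_s'])
E
```

```text
before (103, 250.86, 259.57)
(105, 250.9, 259.56) (103, 250.86, 259.57) (103, 250.86, 259.57) (102, 250.87, 259.58) (104, 250.87, 259.5) (104, 250.87, 259.5) (102, 250.9, 259.65) (103, 250.89, 259.44) (102, 250.9, 259.58) (103, 250.86, 259.57) (104, 250.87, 259.5) (102, 250.9, 259.58) (102, 250.9, 259.58) (101, 250.9, 259.57) (101, 250.8, 259.58) (103, 250.86, 259.57) 26.6833
```

The key is still to within 0.1 px, so I hand in.

```bash
python3 -c "
from station import finish_job
print(finish_job())"
```

```text
the job is handed in; nothing more can be done
None
```

The wardrobe key hangs still, blade down, from the closed hook; before release I pulled it out to the stem's dead stop (about 12 mm) and held about 10 N for over a second, and I handed the job in at 26.7 s.

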